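Clear the grinding-ball feeder and check the control ball

ROBOT

A 6-joint arm with a two-finger parallel gripper is mounted at the origin on the work surface. World frame = base frame: x ahead of the robot, y to its left, z up, the work surface at z = 0. Lengths are in m, angles in degrees, forces in N, time in s.
With the tool pointing down it reaches from about 0.3 to 0.775 m from the base axis. Payload 14.6 kg.
Tool frame: the origin (TCP) lies midway between the tips of the shut fingers; the grasp point (between the pads) lies 19 mm behind it (grip_depth is the z of the grasp point in the tool frame, in m); z points along the fingers, y is the line along which they close (so a half turn about z gives the same grasp; the last joint's range is limited). The gripper opens to 85 mm and grips with 20 to 120 N. Pads are 22 mm wide; open, the fingers measure 114 mm over their backs; the gripper's body (76 mm by 85 mm) begins 54 mm behind the grasp point. The pads swing forward as they close: fully open they stand 13 mm farther back than shut.
Start: joints at [-73.201, 17.183, 87.147, -0, 75.671, -3.816], TCP at [0.194, -0.515, 0.205] pointing down, gripper open.
Joint ranges: [-173.82, 173.82], [-45.26, 126.66], [13.44, 144.39], [-59.66, 239.66], [0, 175.72], [-146.38, 146.38]. Speed limits (degrees/s): [127.2, 127.2, 147.25, 180, 180, 180].

INTERFACE

Orientations are given as [roll, pitch, yaw] about the fixed x, y, z axes, in that order (R = Rz(yaw) Ry(pitch) Rx(roll)).
In Python, from rig import state, get_image, camera_info, sign_off, grip_depth gives the robot as it stands.
- The arm moves only by the tool send_rows, never from a script. Its argument "steps" is a list of rows, each a list of 3 entries, a list of its own where there are three numbers: the shift along the tool's x, y, z in mm, then the turn, a rotation vector about the tool's x, y, z in degrees, then the finger opening in mm, from 0 to 85.4. In form: [[[tx, ty, tz], [ax, ay, az], gripper], ...]. A call has 1 to 8 rows; each row shifts and turns the commanded pose from where the row before left it, along the tool's axes as they then stand; what a row does not reach is not made up. A row lasts 1/8 s, in which the tool goes at most 62.5 mm and 10.7 degrees, less where a joint would pass 70% of its speed; a pose out of reach is approached as far as the arm can. A call is refused whole if a number of a shift passes 62.5 or a number of a turn 10.7, either way. A call with a gripper value outside its range is refused whole. The fingers move at their own pace and stop on an object; "grip_force" is the grip in N (left out, the last holds). Time passes only in rows, so rows that do not move let the fingers close. It gives the time, the measured TCP pose, the force, the opening and the grip force at its end, in the units of the state.
- state(): the state, without advancing time (a new reading comes with each control period).
- get_image(name): name is "scene" or "side" or "wrist"; returns (picture, depth): 480x640x3 uint8, blue, green, red; 480x640 float32, m along the optical axis (not along the pixel's ray), 0 where there is no reading.
- camera_info(name): a dict with "intrinsics" (3x3 intrinsics, pixels), "cam_to_world" (4x4, takes a point from camera to world coordinates). Camera axes: x right, y down, z forward; pixel columns grow to the right and rows downward; lengths in m; the calibration is good to about 2 mm. A picture is of the moment at which its call begins: read the wrist's pose just before it. camera_info takes no time and is no camera call; for the wrist camera it gives the pose at the moment of the call.
- sign_off(): hands the job in; it is judged then, once.
The state is a dict: "t": time; "joint_pos": joint angles; "qvel": joint speeds; "joint_torque": joint torques, N m; "ee_pos": TCP position; "eef_rot": TCP orientation; "contact_force": force on the tool from outside, world axes, zero at the start; "wrist_torque": the same for the moment, N m; "finger_gap": opening from 0.0 (shut) to 1.0 (fully open); "grip_force": force on a finger pad.
Only numpy, scipy, OpenCV 4.12 (cv2) and the standard library are available. Lean on these libraries where they do the work, as an engineer would, in place of code of your own. Each camera call takes 0.05 s, during which the arm holds its last target. There are 200 camera calls.

TASK

The grinding balls have jammed at the throat of the feeder: nudge the blocking ball back from the sill with the fingers, as often as needed, until every ball has rolled out onto the rails (do not lift balls out of the hopper). Only then check the green control ball for wear: seat it on the gauge's stage, push the stage fully in, and press the gauge foot down onto the ball for a moment. Put all balls, the green one too, into the pockets of the blue tray, and leave the gauge up, its stage pulled fully out, and the other things on the bench where they are.

Things in the scene. Friction and masses are not known exactly. Their poses are not given: they have to be found in the camera images.
- hopper: Fixed ball feeder. Origin on the table below the throat; z up; local y uphill, x across. Floor sloping down 6 degrees towards -y, its top 52 mm high at y=0. Hopper: y 0 to 195 mm, inner width 104 mm (x -52 to +52), steel walls 25 mm high above the floor, 8 mm thick; balls stand well above the walls; glazed and smooth. Two balls cannot pass side by side in it.
- corner (a point): Centre of a ball resting in the hopper's corner, against the near wall (x=-52) and the red sill; axes as the feeder's. A ball there stays, and stops the next one, wedged against the far wall. Pushed about 35 mm along +x by closed fingers that come in over the near wall, it shoves the other back uphill and rolls out of the throat. Later balls can stop in the corner again.
- throat (a point): Middle of the open throat, at floor height (68 mm wide, x -16 to +52 mm of the feeder). The red sill (25 mm high, 8 mm thick, downhill side of y=0) closes x -52 to -16. Balls with feeder y below -10 mm are on the rails.
- rail_end (a point): Where the centre of the lowest ball on the rails rests, at the red end stop (its top about 70 mm high). The rails: two 10 mm steel rods, axes 44 mm apart, from throat to stop along the feeder's y, same slope; ball centres run 27 mm above the rod axes at feeder x=+18 mm, 60 mm apart; four balls fit. Nothing stands beside the rails: grip balls from above, fingers across the rails.
- control_center (a point): The green control ball: 60 mm grinding ball, about 0.27 kg; the point is its centre
- b0_center (a point): Brown 60 mm grinding ball, about 0.27 kg; the point is its centre
- b2_center (a point): Brown 60 mm grinding ball, about 0.27 kg; the point is its centre (may be absent)
- b3_center (a point): Brown 60 mm grinding ball, about 0.27 kg; the point is its centre (may be absent)
- tray: Loose blue tray, 284 x 76 mm, 18 mm high, about 0.7 kg, with four pockets in a row along its local x (centres x = -105, -35, +35, +105 mm, y = 0; each pocket 66 x 68 mm, floor 4 mm thick, walls 18 mm above the table). Origin at the centre of its underside, z up. A ball lying in a pocket has its centre about 34 mm above the origin.
- stage_seat (a point): Point on the sliding stage of the height gauge where the centre of a seated ball lies (60 mm above the table). The seat is a yellow square frame, 60 mm outside, 40 mm inside, rim 22 mm below this point; the ball sits on the rim's inner edges. The point's x axis is the stage's direction of travel inwards.
- stage_grip (a point): Middle of the upright black handle pin of the stage (16 mm diameter, 62 mm tall, its top 19 mm above this point, 75 mm from the seat on the outer side); grip it from above, fingers closing along the local y, to slide the stage.
- stage (a joint): Position of the sliding stage, m: 0 = pulled fully out, towards the robot (seat free from above); 0.12 = fully in (seat right under the gauge foot). Stays where it is left, moves with about 2 N.
- gauge_knob (a point): Centre of the top face of the gauge's red knob (40 mm diameter), 244 mm above the table when up; press it straight down with closed fingers. The grey arm that guides it is below the knob, at 162 to 198 mm height, its column is at the outer -y side.
- gauge_foot (a point): Centre of the underside of the gauge foot (28 mm disc), right below the knob, 126 mm above the table when up.
- gauge (a joint): Downward travel of the gauge, m: 0 = up (its spring of 60 N/m, preloaded 2 to 3 N, returns it when let go), end of travel 0.05. On a 60 mm ball on the seat the foot stops at about 0.0356.
- reagent: bystander: white reagent bottle with red cap, 70 mm diameter, 160 mm tall; origin at its underside
- darkjar: bystander: amber jar, 60 mm diameter, 90 mm tall; origin at its underside
- beaker: bystander: glass beaker, 80 mm diameter, 100 mm tall; origin at its underside
- corkring: bystander: cork ring, 100 mm diameter, 28 mm high; origin at its underside
- spatula: bystander: spatula, 180 mm long, lying; origin at its underside
- bulb: bystander: orange pipetting bulb, 60 mm diameter, 85 mm tall; origin at its underside

How it is judged (in metres and radians):
On the way, in this order (a step that is already met when the one before it is completed fails the run):
1. the jam is cleared: every ball has left the hopper and stands on the two rails (x of b0_center in the frame of hopper between -0.007 and 0.043 m and y of b0_center in the frame of hopper between -0.27 and -0.01 m and z of b0_center in the frame of hopper between 0.03 and 0.095 m and x of control_center in the frame of hopper between -0.007 and 0.043 m and y of control_center in the frame of hopper between -0.27 and -0.01 m and z of control_center in the frame of hopper between 0.03 and 0.095 m and x of b2_center in the frame of hopper between -0.007 and 0.043 m and y of b2_center in the frame of hopper between -0.27 and -0.01 m and z of b2_center in the frame of hopper between 0.03 and 0.095 m and x of b3_center in the frame of hopper between -0.007 and 0.043 m and y of b3_center in the frame of hopper between -0.27 and -0.01 m and z of b3_center in the frame of hopper between 0.03 and 0.095 m), for 0.2 s.
2. the green control ball, on the stage pushed fully in, is touched by the lowered gauge foot (gauge reading 32 to 39 mm) (value of joint stage above 0.112 m and value of joint gauge between 0.032 and 0.039 m and contact force between gauge and control above 0.5 N and horizontal distance between control_center and stage_seat below 0.006 m), for 0.3 s.
At the end, for the whole second after the job is handed in: All balls present lie at rest in the pockets of the upright tray (within its outline, centre 25 to 45 mm above its underside), the stage is pulled out (within 12 mm of its outer end) and the gauge is up (within 5 mm) (value of joint stage below 0.012 m and value of joint gauge below 0.005 m and x of b0_center in the frame of tray between -0.142 and 0.142 m and y of b0_center in the frame of tray between -0.035 and 0.035 m and z of b0_center in the frame of tray between 0.025 and 0.045 m and linear speed of each of b0, control, b2, b3, tray below 0.03 m/s and x of control_center in the frame of tray between -0.142 and 0.142 m and y of control_center in the frame of tray between -0.035 and 0.035 m and z of control_center in the frame of tray between 0.025 and 0.045 m and x of b2_center in the frame of tray between -0.142 and 0.142 m and y of b2_center in the frame of tray between -0.035 and 0.035 m and z of b2_center in the frame of tray between 0.025 and 0.045 m and x of b3_center in the frame of tray between -0.142 and 0.142 m and y of b3_center in the frame of tray between -0.035 and 0.035 m and z of b3_center in the frame of tray between 0.025 and 0.045 m and angle between tray's own z axis and vertical below 0.05 rad); the robot touches nothing.
It fails at once if a ball is lifted up out of the hopper ((x of b0_center in the frame of hopper between -0.055 and 0.055 m and y of b0_center in the frame of hopper between 0.005 and 0.19 m and z of b0_center in the frame of hopper between 0.135 and 0.17 m) or (x of control_center in the frame of hopper between -0.055 and 0.055 m and y of control_center in the frame of hopper between 0.005 and 0.19 m and z of control_center in the frame of hopper between 0.135 and 0.17 m) or (x of b2_center in the frame of hopper between -0.055 and 0.055 m and y of b2_center in the frame of hopper between 0.005 and 0.19 m and z of b2_center in the frame of hopper between 0.135 and 0.17 m) or (x of b3_center in the frame of hopper between -0.055 and 0.055 m and y of b3_center in the frame of hopper between 0.005 and 0.19 m and z of b3_center in the frame of hopper between 0.135 and 0.17 m)).
It fails at once if another thing on the bench (bottle, jar, beaker, cork ring, spatula, bulb) is shifted by more than 50 mm (distance of any of reagent, darkjar, beaker, corkring, spatula, bulb from where it was at the start of the episode above 0.05 m).
It fails at once if another thing on the bench is knocked over (angle between any of reagent, darkjar, beaker, corkring, bulb's own z axis and vertical above 0.5 rad).
Of b2, b3 only 1 to 2 are there at a start; the rules pass over those that are not, and their reading is None.
At some moment in a run one of tray may be knocked a few centimetres aside while the robot is not near it.
It also fails if it takes over 210 s, if anything falls off the work surface, if the arm or the gripper's body presses on something with over 40 N, if the wrist force passes 120 N, or if a joint passes its speed limit or range.

## Working session

There is one attempt and no reset: what is moved stays moved. The work goes in short steps, Python scripts to look and compute and a tool call to move; the robot and the scene stay as the last step left them, time stands still between calls to the robot, and variables do not carry over. Pictures are saved under pics/ and viewed, at most 14 in all, crops included, and the job is handed in when it is done.

Besides the shell and the picture viewer there is one more tool, called after ">>>" by a JSON object that holds its "name" and its "arguments". send_rows: Moves the arm, as the interface text tells. Its arguments: {"type":"object","properties":{"steps":{"type":"array","items":{"type":"array"}},"grip_force":{"type":"number"}},"required":["steps"]}

```bash
mkdir -p pics; ls; python3 - <<'E'
from rig import *
import cv2,numpy as np
print(state()); print(grip_depth)
for n in ("scene","side","wrist"):
    im,d=get_image(n); np.savez(f"pics/{n}0.npz",im=im,d=d); cv2.imwrite(f"pics/{n}0.png",im)
    c=camera_info(n); print(n,np.round(c["intrinsics"],1).tolist(),np.round(c["cam_to_world"],3).tolist(),(d>0).mean())
E
```

```text
pics
{'t': 0.0, 'joint_pos': array([-7.32008293e+01,  1.72150115e+01,  8.71777409e+01,  6.08188450e-04,
        7.56692158e+01, -3.81570590e+00]), 'qvel': array([-0.05941338, -0.00621394, -0.01588636, -0.06252904, -0.0217051 ,
        0.00391657]), 'joint_torque': array([ 1.91236308e-03, -5.43499768e+01, -3.61795270e+01,  3.62760147e-05,
        4.06700157e-03,  1.19239198e-05]), 'ee_pos': array([ 0.19357895, -0.51455258,  0.20464613]), 'eef_rot': array([-1.79938208e+02, -4.71161678e-03,  2.06147232e+01]), 'contact_force': array([-0.59114598, -0.03925401, -0.07653832]), 'wrist_torque': array([-0.00192777,  0.03634881, -0.0395707 ]), 'grip_force': 0.0, 'finger_gap': 0.9986705076800977}
-0.0187
scene [[591.7, 0.0, 331.4], [0.0, 591.7, 247.9], [0.0, 0.0, 1.0]] [[-0.853, 0.399, -0.336, 1.087], [0.522, 0.664, -0.536, 0.832], [0.009, -0.632, -0.775, 1.383], [0.0, 0.0, 0.0, 1.0]] 0.9938932291666667
side [[592.8, 0.0, 321.8], [0.0, 592.8, 229.2], [0.0, 0.0, 1.0]] [[0.894, -0.305, 0.328, 0.042], [-0.448, -0.587, 0.674, -1.053], [-0.013, -0.75, -0.662, 1.158], [0.0, 0.0, 0.0, 1.0]] 0.9959375
wrist [[427.4, 0.0, 309.7], [0.0, 427.4, 236.9], [0.0, 0.0, 1.0]] [[0.352, -0.889, -0.295, 0.27], [-0.936, -0.334, -0.11, -0.486], [-0.0, 0.315, -0.949, 0.374], [0.0, 0.0, 0.0, 1.0]] 0.9960546875
```

View pics/scene0.png

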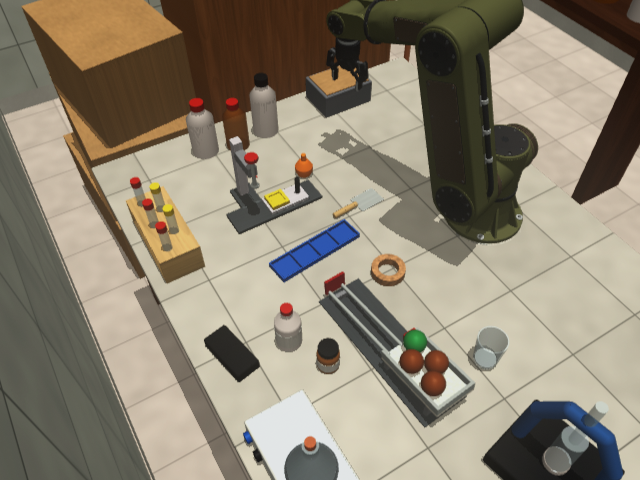

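View pics/side0.png

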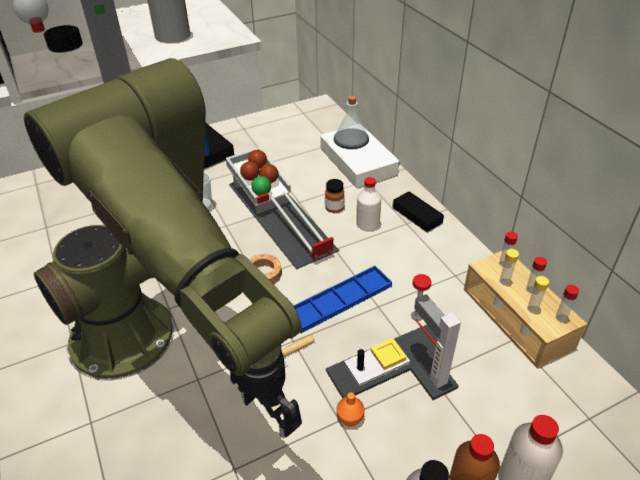

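The scene picture shows four balls in the hopper: green at (415,341) by the sill, three brown around (425,365). It also shows the end stop at (334,284), the tray at (315,250), the yellow seat at (276,199) and the knob at (251,158). I'll measure these from the depth data.

```bash
cat > h.py <<'E'
from rig import *
import cv2,numpy as np
from scipy.optimize import least_squares
def grab(n,save=None):
    c=camera_info(n); im,d=get_image(n)
    if save: cv2.imwrite(save,im)
    return im,d,c
def cloud(d,c):
    K,T=c["intrinsics"],np.array(c["cam_to_world"]); v,u=np.mgrid[:480,:640]
    p=np.stack([(u-K[0][2])/K[0][0]*d,(v-K[1][2])/K[1][1]*d,d],-1)
    return p@T[:3,:3].T+T[:3,3]
COL=dict(green=((45,120,40),(85,255,255)),blue=((105,150,60),(125,255,255)),yellow=((25,180,100),(35,255,255)),
 red=((172,160,60),(180,255,255)),red2=((0,170,60),(4,255,255)),brown=((4,150,40),(9,255,255)))
def mask(im,k):
    m=cv2.inRange(cv2.cvtColor(im,cv2.COLOR_BGR2HSV),*COL[k])
    if k=="red": m|=mask(im,"red2")
    return m
def sphere(P,r=.03):
    f=lambda c:np.linalg.norm(P-c,axis=1)-r
    return least_squares(f,P.mean(0)-[0,0,.01],loss="soft_l1",f_scale=.002).x
def blobs(im,X,k,amin=40):
    n,l,s,ce=cv2.connectedComponentsWithStats(mask(im,k))
    return [(ce[i].round(),s[i][4],X[(l==i)&(X[...,2]!=0)]) for i in range(1,n) if s[i][4]>=amin]
E
python3 - <<'E'
from h import *
for n in("scene","side"):
    z=np.load(f"pics/{n}0.npz"); im=z["im"]; X=cloud(z["d"],camera_info(n)); hsv=cv2.cvtColor(im,cv2.COLOR_BGR2HSV)
    pts=[(415,341),(412,361),(435,362),(433,385),(333,282),(427,329),(251,158),(315,250)] if n=="scene" else [(261,185),(257,158),(270,172),(250,170),(322,246),(263,199),(422,282)]
    for u,v in pts: print(n,(u,v),hsv[v,u],X[v,u].round(3))
    for k in ("green","blue","yellow","red","brown"):
        for ce,a,P in blobs(im,X,k):
            m=P.mean(0)
            if m[0]<0.1 or m[0]>1 or abs(m[1])>.7: continue
            print(n,k,ce,a,"med",np.median(P,0).round(3),"min",np.percentile(P,2,axis=0).round(3),"max",np.percentile(P,98,axis=0).round(3),"sph",sphere(P).round(4) if k in("green","brown") else "")
E
```

```text
scene (415, 341) [ 65 161 149] [0.512 0.309 0.107]
scene (412, 361) [  9 180 140] [0.553 0.351 0.111]
scene (435, 362) [  9 180 130] [0.512 0.386 0.122]
scene (433, 385) [  9 179 128] [0.55  0.43  0.117]
scene (333, 282) [  2 156  85] [0.569 0.017 0.051]
scene (427, 329) [ 22  38 197] [ 0.41   0.25  -0.006]
scene (251, 158) [  1 209 192] [ 0.615 -0.358  0.24 ]
scene (315, 250) [112 126  73] [ 0.534 -0.142  0.001]
scene green [415. 340.] 360 med [0.508 0.306 0.105] min [0.485 0.28  0.087] max [0.529 0.327 0.115] sph [0.501  0.298  0.0831]
scene blue [313. 250.] 1608 med [ 0.542 -0.143  0.003] min [ 0.402 -0.185 -0.005] max [ 0.672 -0.095  0.019] sph 
scene blue [247. 437.] 60 med [0.967 0.286 0.04 ] min [0.961 0.275 0.025] max [0.973 0.295 0.046] sph 
scene yellow [154. 186.] 52 med [ 0.882 -0.447  0.189] min [ 0.871 -0.46   0.185] max [ 0.894 -0.432  0.196] sph 
scene yellow [276. 198.] 251 med [ 0.546 -0.365  0.033] min [ 0.518 -0.391  0.025] max [ 0.574 -0.334  0.042] sph 
scene yellow [167. 208.] 56 med [ 0.882 -0.348  0.19 ] min [ 0.871 -0.358  0.185] max [ 0.894 -0.334  0.195] s
[... 2248 characters left out ...]
] sph 
side red [540. 263.] 141 med [ 0.914 -0.402  0.19 ] min [ 0.902 -0.413  0.174] max [ 0.933 -0.385  0.195] sph 
side red [422. 282.] 225 med [ 0.607 -0.369  0.243] min [ 0.59  -0.384  0.235] max [ 0.626 -0.348  0.247] sph 
side red [571. 292.] 161 med [ 0.914 -0.502  0.19 ] min [ 0.904 -0.513  0.176] max [ 0.931 -0.487  0.195] sph 
side red [428. 335.] 40 med [ 0.594 -0.424  0.142] min [ 0.591 -0.455  0.01 ] max [ 0.668 -0.335  0.147] sph 
side brown [352. 100.] 44 med [0.875 0.423 0.214] min [0.865 0.415 0.204] max [0.887 0.443 0.222] sph [0.8748 0.4393 0.189 ]
side brown [258. 166.] 668 med [0.524 0.36  0.11 ] min [0.469 0.312 0.085] max [0.559 0.425 0.126] sph [0.5229 0.3667 0.109 ]
```

```bash
python3 - <<'E'
from h import *
for n in("scene","side"):
    z=np.load(f"pics/{n}0.npz"); im=z["im"]; X=cloud(z["d"],camera_info(n))
    def line(P):
        v=cv2.fitLine(P[:,:2].astype(np.float32),cv2.DIST_HUBER,0,.001,.001).ravel(); return np.degrees(np.arctan(v[1]/v[0])).round(1)
    for ce,a,P in blobs(im,X,"red",30):
        m=P.mean(0)
        if .4<m[0]<.6 and m[1]>-.1: print(n,"red",ce,"yaw",line(P),P[:,:2].min(0).round(3),P[:,:2].max(0).round(3))
    m=mask(im,"blue")>0; R=(X[...,0]>.3)&(X[...,0]<.8)&(abs(X[...,1]+.14)<.1)
    P=X[m&R]; r=cv2.minAreaRect((P[:,:2]*1000).astype(np.float32)); print(n,"tray",r, P.shape)
    P=X[(mask(im,"yellow")>0)&R*0+(mask(im,"yellow")>0)]; P=P[(P[:,0]<.7)&(P[:,2]>.03)]
    r=cv2.minAreaRect((P[:,:2]*1000).astype(np.float32)); print(n,"seat",r,np.median(P[:,2]))
    # dark pin
    B=(X[...,0]>.35)&(X[...,0]<.56)&(abs(X[...,1]+.37)<.08)&(X[...,2]>.05)&(X[...,2]<.12)
    hsv=cv2.cvtColor(im,cv2.COLOR_BGR2HSV); P=X[B&(hsv[...,2]<60)]
    print(n,"pin",len(P),P.mean(0).round(3),P.min(0).round(3),P.max(0).round(3))
    P=X[(abs(hsv[...,0].astype(int)-10)<5)&(hsv[...,1]>180)&(abs(X[...,1]+.4)<.15)&(X[...,2]>.01)&(X[...,0]<.6)&(X[...,0]>.25)]
    print(n,"bulb",len(P),P.mean(0).round(3),P.min(0).round(3),P.max(0).round(3))
    # hopper walls: light points at z 75-105
    B=(X[...,1]>.25)&(X[...,1]<.5)&(X[...,0]>.4)&(X[...,0]<.65)&(X[...,2]>.07)&(hsv[...,1]<60)
    P=X[B]; print(n,"walls",cv2.minAreaRect((P[:,:2]*1000).astype(np.float32)))
    # objects standing in 0.2..0.8, height map clusters
    B=((X[...,2]>.02)&(X[...,0]>.28)&(X[...,0]<.85)&(abs(X[...,1])<.6)).astype(np.uint8)
    k,l,s,c=cv2.connectedComponentsWithStats(B)
    for i in range(1,k):
        if s[i][4]>100: Q=X[l==i]; print("  obj",c[i].round(),s[i][4],Q.min(0).round(3),Q.max(0).round(3))
E
python3 -c "
import cv2;a=cv2.imread('pics/scene0.png');b=cv2.imread('pics/side0.png')
import numpy as np
cv2.imwrite('pics/c1.png',np.hstack([cv2.resize(a[130:270,210:400],(400,295)),cv2.resize(b[250:430,290:490],(400,360))[:295]]))"
```

```text
scene red [334. 278.] yaw 6.7 [0.533 0.005] [0.597 0.02 ]
scene tray ((534.5814819335938, -141.12718200683594), (287.1404113769531, 82.92094421386719), 6.451329708099365) (1626, 3)Traceback (most recent call last):
  File "<stdin>", line 11, in <module>
IndexError: boolean index did not match indexed array along axis 2; size of axis is 640 but size of corresponding boolean axis is 3
```

View pics/c1.png

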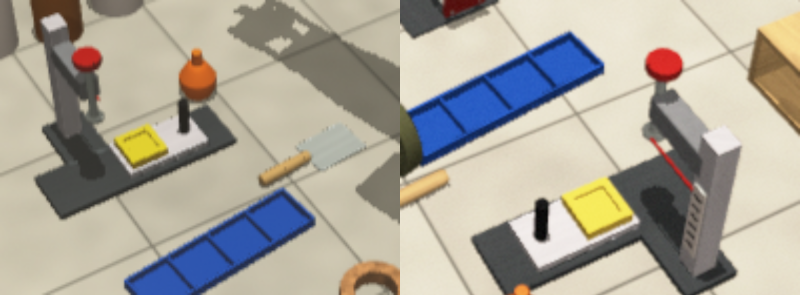

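The crop shows the stage, with the pin on the robot side and the yellow seat next to it, close to the outer end. I'll fix the measurement script.

```bash
python3 - <<'E'
from h import *
rect=lambda P:[np.round(x,1) for x in cv2.minAreaRect((P[:,:2]*1000).astype(np.float32))]
for n in("scene","side"):
    z=np.load(f"pics/{n}0.npz"); im=z["im"]; X=cloud(z["d"],camera_info(n)); hsv=cv2.cvtColor(im,cv2.COLOR_BGR2HSV).astype(int)
    x,y,zz=X[...,0],X[...,1],X[...,2]
    P=X[(mask(im,"blue")>0)&(x>.3)&(x<.8)&(abs(y+.14)<.1)]; print(n,"tray",rect(P))
    P=X[(mask(im,"yellow")>0)&(x<.7)&(zz>.031)&(zz<.05)]; print(n,"seat",rect(P),np.median(P,0).round(4))
    P=X[(x>.35)&(x<.56)&(abs(y+.37)<.08)&(zz>.045)&(zz<.12)&(hsv[...,2]<70)]
    if len(P):print(n,"pin",len(P),P.mean(0).round(3),P.min(0).round(3),P.max(0).round(3))
    P=X[(mask(im,"red")>0)&(x<.7)&(zz>.23)]; print(n,"knob",rect(P))
    P=X[(y>.25)&(y<.52)&(x>.4)&(x<.65)&(zz>.065)&(hsv[...,1]<60)]; print(n,"walls",rect(P),len(P))
    for k in("red",):
      for ce,a,P in blobs(im,X,k,30):
        m=P.mean(0)
        if .4<m[0]<.6 and m[1]>-.1: print(n,k,ce,rect(P))
    k,l,s,c=cv2.connectedComponentsWithStats(((zz>.02)&(x>.28)&(x<.85)&(abs(y)<.6)).astype(np.uint8))
    for i in range(1,k):
        if s[i][4]>100: Q=X[l==i]; print("  obj",c[i].round(),s[i][4],Q.min(0).round(3),Q.max(0).round(3))
E
```

```text
scene tray [array([ 534.6, -141.1]), array([287.1,  82.9]), np.float64(6.5)]
scene seat [array([ 545.2, -363.4]), array([57.8, 61.2]), np.float64(0.7)] [ 0.5473 -0.3647  0.0345]
scene pin 45 [ 0.471 -0.361  0.069] [ 0.463 -0.369  0.048] [ 0.477 -0.354  0.09 ]
scene knob [array([ 614.7, -361.6]), array([35.6, 40.9]), np.float64(21.1)]
scene walls [array([518.4, 373.3]), array([124.4, 208.7]), np.float64(4.0)] 1667
scene red [334. 278.] [array([565.2,  12. ]), array([64.5, 12.7]), np.float64(5.0)]
  obj [243. 165.] 1022 [ 0.593 -0.492  0.021] [ 0.632 -0.34   0.248]
  obj [303. 165.] 265 [ 0.367 -0.473  0.02 ] [ 0.427 -0.418  0.089]
  obj [284. 196.] 651 [ 0.448 -0.401  0.02 ] [ 0.582 -0.322  0.09 ]
  obj [184. 224.] 267 [ 0.84 -0.54  0.02] [ 0.85  -0.254  0.099]
  obj [388. 267.] 510 [ 0.345 -0.014  0.02 ] [0.444 0.088 0.035]
  obj [415. 360.] 5139 [0.449 0.003 0.02 ] [0.597 0.482 0.13 ]
  obj [288. 326.] 987 [0.716 0.06  0.02 ] [0.787 0.126 0.166]
  obj [491. 345.] 1015 [0.296 0.361 0.02 ] [0.377 0.441 0.105]
  obj [328. 354.] 647 [0.67  0.175 0.02 ] [0.73  0.234 0.097]
  obj [321. 43
[... 643 characters left out ...]
,  27.1]), array([89.8, 49.8]), np.float64(51.8)]
  obj [354. 174.] 2299 [0.709 0.047 0.02 ] [0.85  0.513 0.165]
  obj [213. 152.] 305 [0.402 0.572 0.02 ] [0.516 0.6   0.124]
  obj [269. 190.] 3077 [0.448 0.002 0.02 ] [0.593 0.482 0.129]
  obj [206. 189.] 238 [0.333 0.357 0.02 ] [0.373 0.432 0.105]
  obj [334. 194.] 498 [0.664 0.166 0.02 ] [0.724 0.229 0.097]
  obj [268. 264.] 353 [ 0.371 -0.014  0.02 ] [0.44  0.09  0.034]
  obj [509. 309.] 969 [ 0.833 -0.542  0.02 ] [ 0.85  -0.257  0.1  ]
  obj [436. 330.] 2417 [ 0.589 -0.488  0.02 ] [ 0.628 -0.342  0.248]
  obj [376. 361.] 1526 [ 0.442 -0.404  0.02 ] [ 0.579 -0.33   0.093]
  obj [350. 410.] 667 [ 0.363 -0.484  0.02 ] [ 0.422 -0.425  0.091]
```

Both views agree on the poses to within about 5 mm:

| Item | Measured |
|---|---|
| Feeder origin | about (0.524, 0.272), yaw 4.4° |
| Green ball | in the corner at (0.500, 0.299) |
| Tray | (0.534, -0.142), yaw 6.6° |
| Stage | about 50 mm in |
| Knob | (0.611, -0.363) |

Next I move to the hopper.

>>> {"name": "send_rows", "arguments": {"steps": [[[0,0,-5],[0,0,-10.5],0],[[0,0,-5],[0,0,-10.5],0],[[0,0,-5],[0,0,-10.5],0],[[0,0,-5],[0,0,-10.5],0],[[0,0,-5],[0,0,-10.5],0],[[0,0,-5],[0,0,-10.5],0],[[0,0,-5],[0,0,-10.5],0],[[0,0,0],[0,0,0],0]]}}

```text
t: 1.15
ee_pos: [0.1937, -0.5148, 0.2402]
eef_rot: [180.0, 0.0, 94.1]
contact_force: [-0.2, 0.2, 1.0]
finger_gap: 0.003
grip_force: 0.0
```

>>> {"name": "send_rows", "arguments": {"steps": [[[48,19,0],[0,0,0],0],[[48,19,0],[0,0,0],0],[[48,19,0],[0,0,0],0],[[48,19,0],[0,0,0],0],[[48,19,0],[0,0,0],0],[[48,19,0],[0,0,0],0],[[48,19,0],[0,0,0],0],[[48,19,0],[0,0,0],0]]}}

```text
t: 2.15
ee_pos: [0.3178, -0.1193, 0.2401]
eef_rot: [180.0, 0.0, 93.8]
contact_force: [0.8, 0.2, 0.1]
finger_gap: 0.001
grip_force: 0.0
```

>>> {"name": "send_rows", "arguments": {"steps": [[[48,19,0],[0,0,0],0],[[48,19,0],[0,0,0],0],[[48,19,0],[0,0,0],0],[[48,19,0],[0,0,0],0],[[48,19,0],[0,0,0],0],[[48,19,0],[0,0,0],0],[[48,19,0],[0,0,0],0],[[0,0,0],[0,0,0],0]]}}

```text
t: 3.15
ee_pos: [0.4262, 0.2261, 0.2391]
eef_rot: [-179.9, 0.0, 94.0]
contact_force: [0.2, -0.5, -0.1]
finger_gap: -0.003
grip_force: 0.0
```

>>> {"name": "send_rows", "arguments": {"steps": [[[34,7,0],[0,0,0],0],[[34,6,0],[0,0,0],0],[[0,0,20],[0,0,0],0],[[0,0,0],[0,0,0],0]]}}

```text
t: 3.65
ee_pos: [0.4337, 0.2918, 0.2189]
eef_rot: [-179.8, 0.1, 93.9]
contact_force: [-0.2, -0.6, -0.1]
finger_gap: 0.003
grip_force: 0.0
```

```bash
python3 - <<'E'
from h import *
im,d,c=grab("wrist","pics/w1.png"); X=cloud(d,c); s=state(); print(s["ee_pos"],s["eef_rot"])
rect=lambda P:[np.round(x,1) for x in cv2.minAreaRect((P[:,:2]*1000).astype(np.float32))]
for k in("green","brown","red"):
    for ce,a,P in blobs(im,X,k,150):
        if P[:,2].mean()>.03: print(k,ce,a,P.mean(0).round(3),"sph",sphere(P).round(4) if k!="red" else rect(P))
E
```

```text
[0.43416806 0.29183297 0.22007662] [-1.79945464e+02  3.38405348e-02  9.39522198e+01]
green [406. 208.] 4581 [0.498 0.304 0.108] sph [0.5019 0.299  0.0851]
brown [471.  59.] 883 [0.525 0.399 0.108] sph [0.5387 0.4185 0.0975]
brown [500. 128.] 502 [0.551 0.361 0.108] sph [0.5438 0.3407 0.0897]
red [375. 247.] 258 [0.487 0.265 0.079] sph [array([467.1, 297.6]), array([ 29.3, 165.1]), np.float64(36.5)]
```

View pics/w1.png

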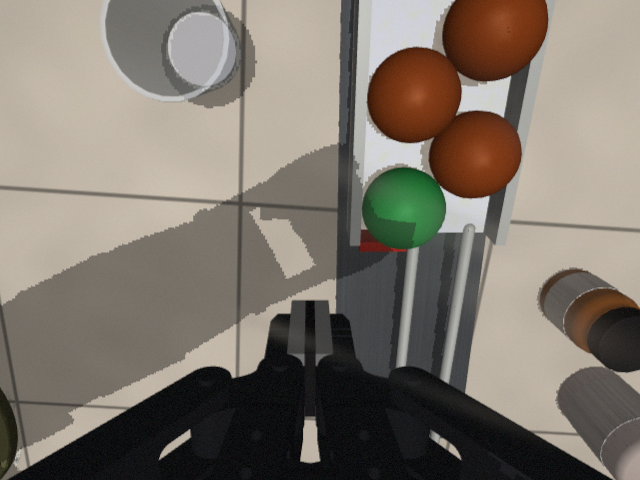

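The wrist view shows green at (404,208) in the corner against the red sill at (375,245). One brown is wedged at (475,154), with two more behind. I'll descend outside the near wall and push along +x.

>>> {"name": "send_rows", "arguments": {"steps": [[[1,0,33],[0,0,0],0],[[1,0,34],[0,0,0],0],[[0,0,34],[0,0,0],0],[[0,0,33],[0,0,0],0],[[0,0,0],[0,0,0],0],[[0,8,0],[0,0,0],0],[[0,8,0],[0,0,0],0],[[0,0,0],[0,0,0],0]]}}

```text
t: 4.7
ee_pos: [0.4511, 0.2958, 0.087]
eef_rot: [179.9, -0.0, 94.1]
contact_force: [0.1, -0.4, 0.5]
finger_gap: -0.0
grip_force: 0.0
```

>>> {"name": "send_rows", "arguments": {"steps": [[[0,6,0],[0,0,0],0],[[0,6,0],[0,0,0],0],[[0,6,0],[0,0,0],0],[[0,6,0],[0,0,0],0],[[0,6,0],[0,0,0],0],[[0,6,0],[0,0,0],0],[[0,6,0],[0,0,0],0],[[0,5,0],[0,0,0],0]]}}

```text
t: 5.7
ee_pos: [0.4977, 0.2994, 0.0876]
eef_rot: [179.9, -0.0, 94.1]
contact_force: [-5.4, -2.2, 15.6]
finger_gap: 0.0
grip_force: 7.9
```

```bash
cat > balls.py <<'E'
from h import *
O=np.array([.525,.271]); a=np.radians(4.4); A=np.array([[np.cos(a),np.sin(a)],[-np.sin(a),np.cos(a)]])
def feeder(p): return (A@(np.array(p[:2])-O)).round(3)
def look(n,png=None):
    im,d,c=grab(n,png); X=cloud(d,c); print(n,"tcp feeder",feeder(state()["ee_pos"]),"t",state()["t"])
    for k in("green","brown"):
        for ce,ar,P in blobs(im,X,k,60):
            if P[:,2].mean()>.03 and .3<P[:,0].mean()<.7 and P[:,1].mean()>-.1: s=sphere(P); print(k,ce,ar,"world",s.round(4),"feeder",feeder(s),"raw",feeder(P.mean(0)))
if __name__=="__main__":
    import sys; look(*sys.argv[1:])
E
python3 balls.py scene pics/s2.png; python3 balls.py wrist pics/w2.png
python3 -c "
import cv2,numpy as np;a=cv2.imread('pics/s2.png');b=cv2.imread('pics/w2.png')
cv2.imwrite('pics/c2.png',np.hstack([cv2.resize(a[250:430,290:490],(400,360)),cv2.resize(b,(400,300),interpolation=3).copy() if 0 else cv2.copyMakeBorder(cv2.resize(b,(400,300)),0,60,0,0,0)]))"
```

```text
scene tcp feeder [-0.024  0.03 ] t 5.75
green [412. 343.] 298 world [0.5066 0.2984 0.0831] feeder [-0.016  0.029] raw [-0.005  0.037]
brown [413. 362.] 383 world [0.543  0.3458 0.0878] feeder [0.024 0.073] raw [0.034 0.081]
brown [436. 374.] 784 world [0.5267 0.412  0.1062] feeder [0.013 0.14 ] raw [0.013 0.14 ]
wrist tcp feeder [-0.024  0.03 ] t 5.8
green [335. 280.] 10654 world [0.5085 0.2993 0.085 ] feeder [-0.014  0.029] raw [-0.013  0.043]
brown [401.  37.] 63 world [0.5382 0.4247 0.0992] feeder [0.025 0.152] raw [0.007 0.129]
brown [456.  53.] 327 world [0.538  0.4244 0.0984] feeder [0.025 0.152] raw [0.025 0.124]
brown [422.  53.] 110 world [0.5385 0.4245 0.0999] feeder [0.025 0.152] raw [0.014 0.124]
brown [290. 147.] 2717 world [0.496  0.3826 0.0944] feeder [-0.02   0.113] raw [-0.029  0.095]
brown [427. 224.] 4583 world [0.5443 0.3473 0.09  ] feeder [0.025 0.075] raw [0.018 0.068]
```

View pics/c2.png

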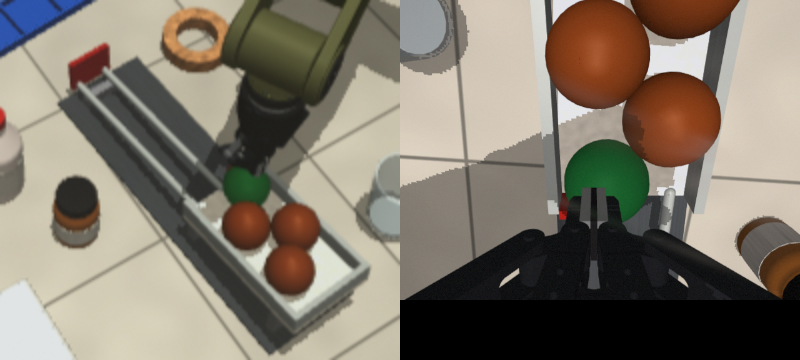

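```bash
python3 - <<'E'
from balls import *
s=state(); print(s["ee_pos"],s["contact_force"],s["grip_force"],s["finger_gap"])
im,d,c=grab("wrist"); X=cloud(d,c)
for v in (295,300,305,310,320,340,360,380): print(v,[(feeder(X[v,u])*1000).round().tolist()+[round(X[v,u,2]*1000)] for u in (285,295,303,312,322,330,345)])
E
```

```text
[0.49837071 0.29951815 0.08779975] [-0.65733534 -0.96753168 13.12275745] 6.186843663454056 0.0009582149495734509
295 [[-33.0, 38.0, 108], [-29.0, 39.0, 110], [-26.0, 40.0, 111], [-22.0, 39.0, 111], [-19.0, 41.0, 113], [-16.0, 41.0, 113], [-10.0, 40.0, 112]]
300 [[-33.0, 36.0, 108], [-28.0, 42.0, 119], [-26.0, 42.0, 120], [-22.0, 42.0, 120], [-19.0, 41.0, 118], [-16.0, 39.0, 113], [-10.0, 38.0, 113]]
305 [[-33.0, 34.0, 107], [-28.0, 41.0, 122], [-26.0, 41.0, 122], [-22.0, 42.0, 123], [-19.0, 42.0, 123], [-16.0, 37.0, 114], [-10.0, 37.0, 114]]
310 [[-33.0, 32.0, 109], [-28.0, 42.0, 127], [-26.0, 41.0, 126], [-22.0, 41.0, 126], [-19.0, 42.0, 127], [-16.0, 35.0, 114], [-10.0, 35.0, 113]]
320 [[-32.0, 37.0, 124], [-28.0, 42.0, 133], [-25.0, 41.0, 133], [-22.0, 42.0, 133], [-19.0, 42.0, 134], [-16.0, 37.0, 126], [-11.0, 37.0, 126]]
340 [[-31.0, 38.0, 139], [-28.0, 42.0, 146], [-25.0, 41.0, 145], [-23.0, 41.0, 145], [-20.0, 41.0, 144], [-17.0, 41.0, 145], [-12.0, 38.0, 139]]
360 [[-30.0, 44.0, 159], [-27.0, 43.0, 158], [-25.0, 39.0, 152], [-23.0, 40.0, 153], [-23.0, 111.0, 257], [-18.0, 42.0, 157], [-14.0, 44.0, 159]]
380 [[-30.0, 42.0, 165], [-27.0, 43.0, 166], [-25.0, 37.0, 158], [-23.0, 32.0, 152], [-20.0, 42.0, 165], [-18.0, 42.0, 165], [-14.0, 41.0, 164]]
```

The fingers rode over the ball. The depth puts the fingertips at z ≈ 0.115 while the reported TCP is at 0.088. I'll check the tip offset in the tool frame against the first (open) wrist image and the current one.

```bash
python3 - <<'E'
from balls import *
z=np.load("pics/wrist0.npz")
from scipy.spatial.transform import Rotation as R
c=camera_info("wrist"); s=state(); Rt=R.from_euler("xyz",s["eef_rot"],degrees=True).as_matrix(); T=np.array(c["cam_to_world"])
M=np.eye(4); M[:3,:3]=Rt.T@T[:3,:3]; M[:3,3]=Rt.T@(T[:3,3]-s["ee_pos"]); print(M.round(3))
im,d=get_image("wrist")
for n,dd,ii in(("open0",z["d"],z["im"]),("now",d,im)):
    X=cloud(dd,dict(intrinsics=c["intrinsics"],cam_to_world=M))
    # column profile over finger columns
    m=(dd>0)&(dd<.19)&(ii.max(-1)<70)
    P=X[m]; print(n,len(P),"zmax",P[:,2].max().round(4))
    for lo in np.arange(-.09,.0,.01):
        Q=P[(P[:,2]>lo)&(P[:,2]<lo+.01)]
        if len(Q): print(" z",round(lo,3),len(Q),"x",Q[:,0].min().round(3),Q[:,0].max().round(3),"y",Q[:,1].min().round(3),Q[:,1].max().round(3))
E
```

```text
[[-0.    -0.949 -0.315  0.081]
 [ 1.    -0.    -0.     0.001]
 [ 0.    -0.315  0.949 -0.169]
 [ 0.     0.     0.     1.   ]]
open0 42502 zmax -0.0387
 z -0.09 5394 x 0.005 0.015 y -0.072 0.076
 z -0.08 2909 x -0.009 0.013 y -0.055 0.058
 z -0.07 3306 x -0.012 0.012 y -0.055 0.058
 z -0.06 2632 x -0.012 0.012 y -0.055 0.058
 z -0.05 1553 x -0.011 0.012 y -0.054 0.057
 z -0.04 15 x -0.004 0.007 y -0.042 0.044
now 53296 zmax 0.0249
 z -0.09 12617 x -0.011 0.015 y -0.042 0.044
 z -0.08 6267 x -0.013 0.015 y -0.035 0.037
 z -0.07 1444 x -0.012 0.014 y -0.02 0.023
 z -0.06 900 x 0.006 0.012 y -0.013 0.015
 z -0.05 800 x 0.006 0.012 y -0.012 0.015
 z -0.04 446 x 0.006 0.012 y -0.012 0.015
 z -0.03 7 x -0.015 0.107 y 0.017 0.061
 z -0.02 1274 x -0.02 0.111 y -0.023 0.072
 z -0.01 1924 x -0.012 0.113 y -0.026 0.079
```

Confirmed: the real shut fingertip is about 28 mm behind the reported TCP, so tip z ≈ ee z + 0.028. I'll back off and push again with the ee at z ≈ 0.058.

>>> {"name": "send_rows", "arguments": {"steps": [[[0,0,-30],[0,0,0],0],[[0,-32,0],[0,0,0],0],[[0,-32,0],[0,0,0],0],[[0,0,0],[0,0,0],0],[[0,0,30],[0,0,0],0],[[0,0,29],[0,0,0],0],[[0,0,0],[0,0,0],0],[[0,10,0],[0,0,0],0]]}}

```text
t: 6.9
ee_pos: [0.4441, 0.2956, 0.0583]
eef_rot: [179.9, -0.0, 94.1]
contact_force: [-0.2, 0.1, 0.7]
finger_gap: 0.0
grip_force: 0.0
```

>>> {"name": "send_rows", "arguments": {"steps": [[[0,6,0],[0,0,0],0],[[0,5,0],[0,0,0],0],[[0,5,0],[0,0,0],0],[[0,4,0],[0,0,0],0],[[0,4,0],[0,0,0],0],[[0,4,0],[0,0,0],0]]}}

```text
t: 7.65
ee_pos: [0.4703, 0.2971, 0.0571]
eef_rot: [-179.9, 0.0, 94.1]
contact_force: [-6.5, -0.5, 2.5]
finger_gap: -0.0
grip_force: 3.4
```

```bash
python3 balls.py scene; python3 balls.py wrist
```

```text
scene tcp feeder [-0.052  0.03 ] t 7.7
green [411. 342.] 354 world [0.5118 0.2985 0.0827] feeder [-0.011  0.028] raw [0.    0.036]
brown [414. 363.] 386 world [0.5434 0.3487 0.0894] feeder [0.024 0.076] raw [0.034 0.084]
brown [437. 374.] 790 world [0.5268 0.4149 0.106 ] feeder [0.013 0.143] raw [0.012 0.141]
wrist tcp feeder [-0.052  0.03 ] t 7.75
green [428. 322.] 17115 world [0.5138 0.2989 0.0851] feeder [-0.009  0.029] raw [-0.013  0.042]
brown [527.   4.] 69 world [0.5336 0.4306 0.1023] feeder [0.021 0.158] raw [0.005 0.133]
brown [542.  13.] 79 world [0.5419 0.4258 0.1053] feeder [0.029 0.153] raw [0.009 0.13 ]
brown [567.  28.] 85 world [0.5394 0.4273 0.1   ] feeder [0.026 0.155] raw [0.016 0.127]
brown [552.  32.] 113 world [0.5379 0.4275 0.0989] feeder [0.025 0.155] raw [0.015 0.127]
brown [601.  31.] 84 world [0.5357 0.4273 0.0992] feeder [0.023 0.155] raw [0.024 0.126]
brown [562. 135.] 4390 world [0.5398 0.3489 0.0923] feeder [0.021 0.077] raw [0.017 0.101]
brown [378. 163.] 644 world [0.4958 0.386  0.0959] feeder [-0.02   0.117] raw [-0.031  0.093]
brown [530. 259.] 2946 world [0.5445 0.3506 0.0919] feeder [0.026 0.078] raw [0.012 0.066]
```

Now it pushes properly. I'll continue.

>>> {"name": "send_rows", "arguments": {"steps": [[[0,5,0],[0,0,0],0],[[0,5,0],[0,0,0],0],[[0,5,0],[0,0,0],0],[[0,5,0],[0,0,0],0],[[0,4,0],[0,0,0],0],[[0,0,0],[0,0,0],0],[[0,0,0],[0,0,0],0]]}}

```text
t: 8.62
ee_pos: [0.495, 0.2988, 0.0571]
eef_rot: [-180.0, 0.0, 94.1]
contact_force: [1.0, -1.2, -0.3]
finger_gap: 0.001
grip_force: 0.7
```

```bash
python3 balls.py scene; python3 balls.py wrist
```

```text
scene tcp feeder [-0.028  0.03 ] t 8.675
green [378. 325.] 381 world [0.5489 0.2039 0.0689] feeder [ 0.019 -0.069] raw [ 0.028 -0.059]
brown [394. 343.] 305 world [0.5476 0.2753 0.08  ] feeder [0.023 0.003] raw [0.034 0.011]
brown [425. 362.] 728 world [0.53   0.3722 0.1001] feeder [0.013 0.101] raw [0.012 0.099]
wrist tcp feeder [-0.028  0.03 ] t 8.725
brown [388.  88.] 63 world [0.5417 0.3824 0.0946] feeder [0.025 0.11 ] raw [-0.004  0.113]
brown [559. 141.] 1834 world [0.5409 0.3823 0.0937] feeder [0.024 0.11 ] raw [0.035 0.1  ]
brown [355. 194.] 6058 world [0.4988 0.34   0.0895] feeder [-0.021  0.071] raw [-0.014  0.085]
brown [442. 188.] 246 world [0.5414 0.3825 0.0941] feeder [0.025 0.11 ] raw [0.012 0.085]
brown [387. 360.] 157 world [0.5075 0.3034 0.0812] feeder [-0.015  0.034] raw [0.004 0.012]
```

Green is out on the rails and a brown follows through the throat. I'll retract and let the rest settle.

>>> {"name": "send_rows", "arguments": {"steps": [[[0,0,0],[0,0,0],0],[[0,0,0],[0,0,0],0],[[0,0,0],[0,0,0],0],[[0,-15,0],[0,0,0],0],[[0,-15,0],[0,0,0],0],[[0,-15,0],[0,0,0],0],[[0,-15,0],[0,0,0],0],[[0,0,0],[0,0,0],0]]}}

```text
t: 9.72
ee_pos: [0.4345, 0.2948, 0.0573]
eef_rot: [-180.0, -0.0, 94.2]
contact_force: [0.5, 0.2, -0.5]
finger_gap: -0.001
grip_force: 0.0
```

>>> {"name": "send_rows", "arguments": {"steps": [[[0,0,0],[0,0,0],0],[[0,0,0],[0,0,0],0],[[0,0,0],[0,0,0],0],[[0,0,0],[0,0,0],0],[[0,0,0],[0,0,0],0],[[0,0,0],[0,0,0],0],[[0,0,0],[0,0,0],0],[[0,0,0],[0,0,0],0]]}}

```text
t: 10.72
ee_pos: [0.4352, 0.2946, 0.0572]
eef_rot: [180.0, -0.0, 94.1]
contact_force: [-0.1, -0.2, -0.7]
finger_gap: 0.003
grip_force: 0.0
```

```bash
python3 balls.py scene; python3 balls.py wrist
```

```text
scene tcp feeder [-0.088  0.03 ] t 10.775
green [341. 287.] 292 world [0.5739 0.0651 0.0928] feeder [ 0.033 -0.209] raw [ 0.031 -0.211]
brown [355. 301.] 302 world [0.5556 0.1063 0.0583] feeder [ 0.018 -0.167] raw [ 0.026 -0.158]
brown [413. 350.] 712 world [0.5328 0.3297 0.0976] feeder [0.012 0.058] raw [0.012 0.057]
wrist tcp feeder [-0.088  0.03 ] t 10.825
brown [637. 151.] 102 world [0.5545 0.3496 0.1   ] feeder [0.035 0.076] raw [0.013 0.095]
brown [541. 278.] 9767 world [0.5068 0.3186 0.079 ] feeder [-0.014  0.049] raw [-0.014  0.056]
brown [630. 312.] 73 world [0.542  0.3424 0.0899] feeder [0.022 0.07 ] raw [0.014 0.046]
brown [428. 341.] 107 world [0.5028 0.2978 0.0866] feeder [-0.02   0.028] raw [-0.046  0.032]
brown [416. 352.] 147 world [0.5016 0.2958 0.0814] feeder [-0.021  0.027] raw [-0.048  0.022]
brown [437. 362.] 69 world [0.4505 0.2934 0.1103] feeder [-0.073  0.028] raw [-0.044  0.026]
brown [456. 362.] 77 world [0.4996 0.3014 0.0837] feeder [-0.023  0.032] raw [-0.04   0.029]
```

Same jam again: a brown in the corner and another wedged behind it. I'll repeat the push.

>>> {"name": "send_rows", "arguments": {"steps": [[[0,8,0],[0,0,0],0],[[0,8,0],[0,0,0],0],[[0,6,0],[0,0,0],0],[[0,6,0],[0,0,0],0],[[0,5,0],[0,0,0],0],[[0,5,0],[0,0,0],0],[[0,5,0],[0,0,0],0],[[0,5,0],[0,0,0],0]]}}

```text
t: 11.82
ee_pos: [0.4835, 0.2981, 0.0572]
eef_rot: [180.0, -0.0, 94.1]
contact_force: [0.0, -0.5, -1.0]
finger_gap: 0.001
grip_force: 0.0
```

>>> {"name": "send_rows", "arguments": {"steps": [[[0,5,0],[0,0,0],0],[[0,5,0],[0,0,0],0],[[0,3,0],[0,0,0],0],[[0,0,0],[0,0,0],0],[[0,0,0],[0,0,0],0],[[0,0,0],[0,0,0],0],[[0,0,0],[0,0,0],0],[[0,0,0],[0,0,0],0]]}}

```text
t: 12.82
ee_pos: [0.496, 0.2991, 0.0572]
eef_rot: [180.0, -0.0, 94.1]
contact_force: [0.2, 0.5, -0.4]
finger_gap: 0.001
grip_force: 0.0
```

>>> {"name": "send_rows", "arguments": {"steps": [[[0,-15,0],[0,0,0],0],[[0,-15,0],[0,0,0],0],[[0,-15,0],[0,0,0],0],[[0,-15,0],[0,0,0],0],[[0,0,-40],[0,0,0],0],[[0,0,-40],[0,0,0],0],[[0,0,-30],[0,0,0],0],[[0,0,0],[0,0,0],0]]}}

```text
t: 13.82
ee_pos: [0.4368, 0.2952, 0.1694]
eef_rot: [179.8, -0.1, 94.1]
contact_force: [-0.3, 0.3, -0.5]
finger_gap: 0.0
grip_force: 0.0
```

```bash
python3 balls.py scene pics/s3.png; python3 balls.py wrist;python3 balls.py side
```

```text
scene tcp feeder [-0.087  0.031] t 13.875
green [341. 287.] 296 world [0.5602 0.0461 0.0525] feeder [ 0.018 -0.227] raw [ 0.026 -0.218]
brown [369. 316.] 966 world [0.5599 0.1873 0.0941] feeder [ 0.028 -0.086] raw [ 0.028 -0.094]
wrist tcp feeder [-0.087  0.03 ] t 13.925
brown [466. 316.] 965 world [0.5478 0.2249 0.0735] feeder [ 0.019 -0.048] raw [ 0.016 -0.026]
brown [437. 372.] 62 world [0.5335 0.22   0.0677] feeder [ 0.005 -0.052] raw [ 0.003 -0.074]
side tcp feeder [-0.087  0.03 ] t 13.975
green [315. 235.] 260 world [0.5588 0.0475 0.0533] feeder [ 0.017 -0.225] raw [ 0.007 -0.237]
brown [295. 210.] 794 world [0.5466 0.1672 0.0731] feeder [ 0.014 -0.105] raw [ 0.007 -0.124]
```

View pics/s3.png

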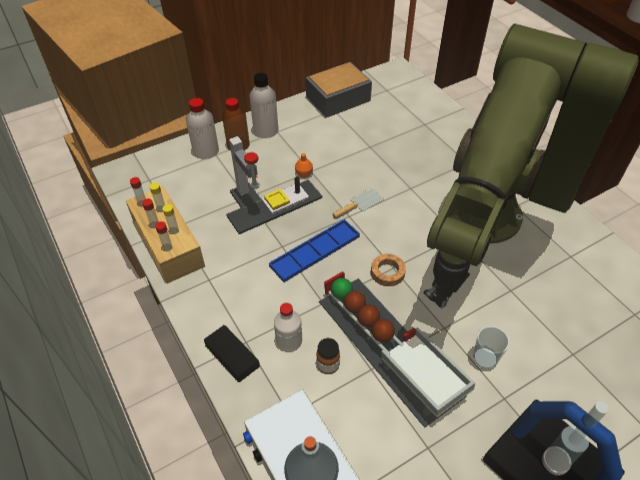

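The scene picture shows all four balls on the rails, green lowest at (341,287) and the hopper empty. I'll go to the stage pin to pull it fully out before bringing the green ball.

>>> {"name": "send_rows", "arguments": {"steps": [[[0,0,-5],[0,0,-10.7],40],[[0,0,-5],[0,0,-10.7],40],[[0,0,-5],[0,0,-10.7],40],[[0,0,-5],[0,0,-10.7],40],[[0,0,-5],[0,0,-10.7],40],[[0,0,-5],[0,0,-10.7],40],[[0,0,0],[0,0,-10.7],40],[[0,0,0],[0,0,-10.7],40]]}}

```text
t: 14.98
ee_pos: [0.4358, 0.2945, 0.1959]
eef_rot: [-179.9, -0.1, -179.9]
contact_force: [0.2, -0.1, -0.4]
finger_gap: 0.467
grip_force: 0.0
```

>>> {"name": "send_rows", "arguments": {"steps": [[[-3,-55,0],[0,0,0],40],[[-3,-55,0],[0,0,0],40],[[-3,-55,0],[0,0,0],40],[[-3,-55,0],[0,0,0],40],[[-3,-55,0],[0,0,0],40],[[-3,-55,0],[0,0,0],40],[[-3,-55,0],[0,0,0],40],[[-3,-55,0],[0,0,0],40]]}}

```text
t: 15.98
ee_pos: [0.4574, -0.1471, 0.1961]
eef_rot: [180.0, -0.1, 179.7]
contact_force: [1.1, 0.3, -0.2]
finger_gap: 0.47
grip_force: 0.0
```

>>> {"name": "send_rows", "arguments": {"steps": [[[-3,-55,0],[0,0,0],40],[[0,-55,0],[0,0,0],40],[[0,-45,0],[0,0,0],40],[[0,-30,0],[0,0,0],40],[[0,0,0],[0,0,0],40]]}}

```text
t: 16.6
ee_pos: [0.4593, -0.3316, 0.1954]
eef_rot: [179.9, -0.1, 179.6]
contact_force: [0.1, -0.3, 0.5]
finger_gap: 0.468
grip_force: 0.0
```

```bash
python3 - <<'E'
from h import *
im,d,c=grab("wrist","pics/w4.png"); X=cloud(d,c); s=state(); print(s["ee_pos"],s["eef_rot"],s["joint_pos"].round(1))
hsv=cv2.cvtColor(im,cv2.COLOR_BGR2HSV).astype(int)
x,y,z=X[...,0],X[...,1],X[...,2]
P=X[(x>.35)&(x<.56)&(abs(y+.365)<.04)&(z>.05)&(z<.1)&(hsv[...,2]<70)]
print("pin",len(P),P.mean(0).round(4),P.min(0).round(4),P.max(0).round(4)); T=P[P[:,2]>P[:,2].max()-.004]; print("top",(T.min(0)/2+T.max(0)/2).round(4))
P=X[(mask(im,"yellow")>0)&(z>.032)&(z<.05)]; print("seat",[np.round(q,1) for q in cv2.minAreaRect((P[:,:2]*1000).astype(np.float32))] if len(P) else 0)
E
```

```text
[ 0.45954913 -0.33043038  0.19569419] [ 1.79905891e+02 -1.03502701e-01  1.79644681e+02] [ -39.4   19.7   85.1    0.    75.3 -129.1]
pin 656 [ 0.4654 -0.3653  0.0787] [ 0.4599 -0.3739  0.05  ] [ 0.4756 -0.3585  0.0883]
top [ 0.4677 -0.3663  0.0863]
seat [array([ 543.1, -365.8]), array([61.2, 59.4]), np.float64(0.2)]
```

View pics/w4.png

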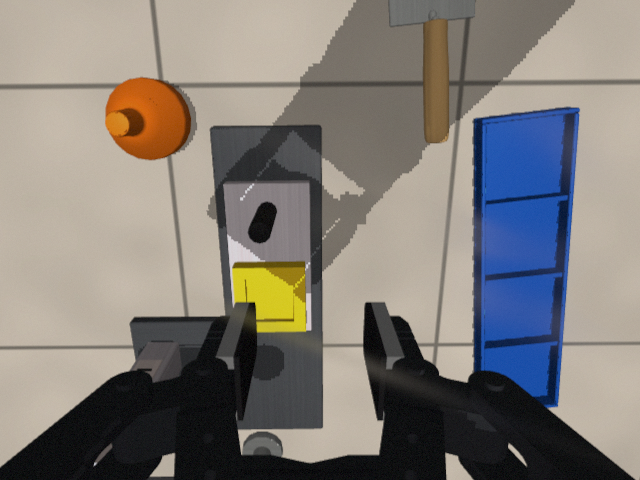

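The wrist view shows the pin at (262,222), the seat at (270,297), the tray at right and the bulb clear at (147,118). I'll grip the pin.

>>> {"name": "send_rows", "arguments": {"steps": [[[-8,-18,0],[0,0,0],40],[[0,-17,0],[0,0,0],40],[[0,0,40],[0,0,0],40],[[0,0,40],[0,0,0],40],[[0,0,40],[0,0,0],40],[[0,0,30],[0,0,0],40],[[0,0,15],[0,0,0],40],[[0,0,0],[0,0,0],40]]}}

```text
t: 17.65
ee_pos: [0.4677, -0.3652, 0.0318]
eef_rot: [180.0, -0.1, 179.7]
contact_force: [0.3, 0.1, -0.4]
finger_gap: 0.467
grip_force: 0.0
```

>>> {"name": "send_rows", "arguments": {"grip_force": 30, "steps": [[[0,0,0],[0,0,0],0],[[0,0,0],[0,0,0],0],[[0,0,0],[0,0,0],0],[[0,0,0],[0,0,0],0]]}}

```text
t: 18.15
ee_pos: [0.4685, -0.3664, 0.0336]
eef_rot: [-179.9, 0.1, 179.7]
contact_force: [-0.4, -3.9, 7.3]
finger_gap: 0.179
grip_force: 30.2
```

>>> {"name": "send_rows", "arguments": {"steps": [[[8,0,0],[0,0,0],0],[[8,0,0],[0,0,0],0],[[8,0,0],[0,0,0],0],[[8,0,0],[0,0,0],0],[[8,0,0],[0,0,0],0],[[5,0,0],[0,0,0],0],[[0,0,0],[0,0,0],0]]}}

```text
t: 19.02
ee_pos: [0.4232, -0.3666, 0.0336]
eef_rot: [-179.8, 0.1, 179.7]
contact_force: [-1.0, -7.5, 5.0]
finger_gap: 0.173
grip_force: 30.3
```

>>> {"name": "send_rows", "arguments": {"steps": [[[3,0,0],[0,0,0],0],[[3,0,0],[0,0,0],0],[[0,0,0],[0,0,0],0]]}}

```text
t: 19.4
ee_pos: [0.4174, -0.3666, 0.0336]
eef_rot: [-179.8, 0.1, 179.7]
contact_force: [-1.0, -7.2, 5.9]
finger_gap: 0.174
grip_force: 30.2
```

>>> {"name": "send_rows", "arguments": {"steps": [[[2,0,0],[0,0,0],0],[[2,0,0],[0,0,0],0],[[0,0,0],[0,0,0],0]]}}

```text
t: 19.77
ee_pos: [0.4165, -0.3667, 0.0338]
eef_rot: [-179.7, 0.5, 179.7]
contact_force: [26.5, -9.9, -7.3]
finger_gap: 0.177
grip_force: 29.9
```

The stage is at its end stop, with the pin at x ≈ 0.417, so the seat is at about (0.492, -0.366). I'll release and go for the green ball.

>>> {"name": "send_rows", "arguments": {"steps": [[[-3,0,0],[0,0,0],0],[[0,0,0],[0,0,0],30],[[0,0,0],[0,0,0],40],[[0,0,0],[0,0,0],40],[[0,0,-40],[0,0,0],40],[[0,0,-40],[0,0,0],40],[[0,0,-40],[0,0,0],40],[[0,0,-40],[0,0,0],85]]}}

```text
t: 20.78
ee_pos: [0.4157, -0.3649, 0.1934]
eef_rot: [180.0, -0.0, 179.7]
contact_force: [-0.0, -1.0, 0.0]
finger_gap: 0.668
grip_force: 0.0
```

>>> {"name": "send_rows", "arguments": {"steps": [[[0,0,0],[0,0,10.66],85],[[0,0,0],[0,0,10.66],85],[[0,0,0],[0,0,10.66],85],[[0,0,0],[0,0,10.66],85],[[0,0,0],[0,0,10.66],85],[[0,0,0],[0,0,10.66],85],[[0,0,0],[0,0,10.66],85],[[0,0,0],[0,0,10.66],85]]}}

```text
t: 21.78
ee_pos: [0.4157, -0.365, 0.192]
eef_rot: [-180.0, -0.0, 94.1]
contact_force: [-0.1, -0.1, -0.9]
finger_gap: 0.994
grip_force: 0.0
```

>>> {"name": "send_rows", "arguments": {"steps": [[[50,22,0],[0,0,0],85],[[50,22,0],[0,0,0],85],[[50,22,0],[0,0,0],85],[[50,22,0],[0,0,0],85],[[50,22,0],[0,0,0],85],[[50,22,0],[0,0,0],85],[[50,22,0],[0,0,0],85],[[20,10,0],[0,0,0],85]]}}

```text
t: 22.78
ee_pos: [0.551, 0.019, 0.192]
eef_rot: [-180.0, -0.0, 94.6]
contact_force: [0.3, -0.9, 0.4]
finger_gap: 0.995
grip_force: 0.0
```

```bash
cat > go.py <<'E'
# go.py x y z [yaw]: shift left to a world target, in tool axes (mm), tool pointing down
import sys; from rig import state; import numpy as np
def go(x,y,z,yaw=None):
    s=state(); p=s["ee_pos"]; w=np.radians(s["eef_rot"][2]); d=np.array([x,y,z])-p
    t=[d[0]*np.cos(w)+d[1]*np.sin(w),d[0]*np.sin(w)-d[1]*np.cos(w),-d[2]]
    print("ee",p.round(4),"yaw",s["eef_rot"][2].round(1),"shift mm",np.round(np.array(t)*1000,1),"turn",None if yaw is None else round((s["eef_rot"][2]-yaw+180)%360-180,1))
if __name__=="__main__": go(*map(float,sys.argv[1:]))
E
python3 balls.py wrist; python3 go.py .5595 .0468 .18 94.4
```

```text
wrist tcp feeder [ 0.007 -0.252] t 22.825
green [324. 173.] 5125 world [0.5609 0.047  0.0543] feeder [ 0.019 -0.226] raw [ 0.017 -0.222]
brown [346. 215.] 140 world [ 0.5811 -0.0095  0.0514] feeder [ 0.034 -0.284] raw [ 0.035 -0.256]
ee [0.5515 0.0201 0.1919] yaw 94.6 shift mm [26.  10.1 11.9] turn 0.2
```

>>> {"name": "send_rows", "arguments": {"steps": [[[14,6,10],[0,0,0],85],[[12,5,22],[0,0,0],85],[[0,0,40],[0,0,0],85],[[0,0,40],[0,0,0],85],[[0,0,35],[0,0,0],85],[[0,0,22],[0,0,0],85],[[0,0,13],[0,0,0],85],[[0,0,0],[0,0,0],85]]}}

```text
t: 23.82
ee_pos: [0.5593, 0.0429, 0.0095]
eef_rot: [-179.9, -0.0, 94.4]
contact_force: [1.4, 0.3, 0.4]
finger_gap: 0.993
grip_force: 0.0
```

>>> {"name": "send_rows", "arguments": {"grip_force": 35, "steps": [[[0,0,0],[0,0,0],40],[[0,0,0],[0,0,0],40],[[0,0,0],[0,0,0],40],[[0,0,0],[0,0,0],40],[[0,0,0],[0,0,0],40]]}}

```text
t: 24.45
ee_pos: [0.5604, 0.0432, 0.0113]
eef_rot: [179.9, 0.0, 94.4]
contact_force: [-1.2, -0.8, 6.7]
finger_gap: 0.687
grip_force: 36.4
```

>>> {"name": "send_rows", "arguments": {"steps": [[[0,0,-15],[0,0,0],40],[[0,0,-30],[0,0,0],40],[[0,0,-40],[0,0,0],40],[[0,0,-40],[0,0,0],40],[[0,0,-20],[0,0,0],40],[[0,0,0],[0,0,0],40]]}}

```text
t: 25.2
ee_pos: [0.5603, 0.0432, 0.1572]
eef_rot: [179.8, 0.0, 94.4]
contact_force: [-0.4, -0.1, -3.4]
finger_gap: 0.683
grip_force: 38.6
```

```bash
python3 balls.py wrist pics/w5.png; python3 balls.py scene; python3 go.py .492 -.366 .15
```

```text
wrist tcp feeder [ 0.017 -0.23 ] t 25.25
green [310. 341.] 25956 world [0.561 0.047 0.2  ] feeder [ 0.019 -0.226] raw [ 0.019 -0.215]
brown [270. 137.] 240 world [0.5571 0.1075 0.0615] feeder [ 0.019 -0.166] raw [-0.003 -0.171]
brown [319. 169.] 562 world [0.556  0.1034 0.0582] feeder [ 0.018 -0.17 ] raw [ 0.024 -0.19 ]
brown [337. 215.] 632 world [0.561  0.0467 0.0542] feeder [ 0.019 -0.226] raw [ 0.036 -0.219]
brown [332. 200.] 65 world [0.5594 0.0464 0.0559] feeder [ 0.017 -0.227] raw [ 0.032 -0.209]
scene tcp feeder [ 0.017 -0.23 ] t 25.3
green [344. 256.] 290 world [0.5702 0.0793 0.2312] feeder [ 0.03  -0.195] raw [ 0.03  -0.204]
brown [356. 302.] 908 world [0.5625 0.1304 0.0873] feeder [ 0.027 -0.143] raw [ 0.03  -0.148]
ee [0.5593 0.0432 0.1546] yaw 94.4 shift mm [-402.7  -98.7    4.6] turn None
```

View pics/w5.png

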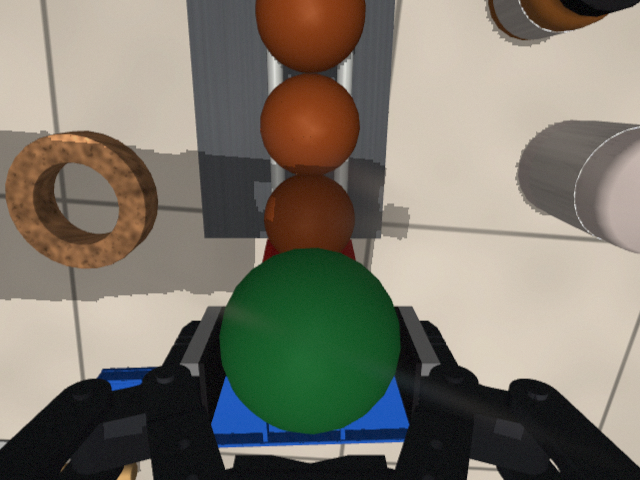

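Green is held firmly at (310,341), its centre 44 mm above the reported ee and 4 mm towards +tool x. The browns rolled down the rails. I'll carry it over the seat.

>>> {"name": "send_rows", "arguments": {"steps": [[[-45,-12,0],[0,0,0],40],[[-51,-13,0],[0,0,0],40],[[-51,-13,0],[0,0,0],40],[[-51,-13,0],[0,0,0],40],[[-51,-13,0],[0,0,0],40],[[-51,-13,0],[0,0,0],40],[[-51,-12,0],[0,0,0],40],[[-40,-8,0],[0,0,0],40]]}}

```text
t: 26.3
ee_pos: [0.4922, -0.3558, 0.1536]
eef_rot: [-179.9, -0.1, 94.4]
contact_force: [0.3, -0.0, -1.9]
finger_gap: 0.684
grip_force: 38.5
```

>>> {"name": "send_rows", "arguments": {"steps": [[[0,0,40],[0,0,0],40],[[0,0,20],[0,0,0],40],[[0,0,0],[0,0,0],40]]}}

```text
t: 26.68
ee_pos: [0.4922, -0.3534, 0.0926]
eef_rot: [-179.8, -0.2, 94.4]
contact_force: [-0.5, 0.3, -2.1]
finger_gap: 0.681
grip_force: 38.5
```

```bash
python3 go.py .4913 -.370 .0165 94.4; cat > gauge.py <<'E'
from h import *
import sys
for n in sys.argv[1:]:
    im,d,c=grab(n,f"pics/g_{n}_{state()['t']:.1f}.png"); X=cloud(d,c); x,y,z=X[...,0],X[...,1],X[...,2]
    hsv=cv2.cvtColor(im,cv2.COLOR_BGR2HSV)
    P=X[(mask(im,"yellow")>0)&(z>.03)&(z<.05)&(x<.7)&(x>.3)]
    if len(P)>20: print(n,"seat",[np.round(q,1) for q in cv2.minAreaRect((P[:,:2]*1000).astype(np.float32))])
    for ce,a,P in blobs(im,X,"green",60): print(n,"green",ce,a,sphere(P).round(4))
    P=X[(x>.35)&(x<.56)&(abs(y+.365)<.03)&(z>.05)&(z<.1)&(hsv[...,2]<70)]
    if len(P)>20: print(n,"pin",len(P),P.mean(0).round(4),P.min(0).round(4),P.max(0).round(4))
    P=X[(mask(im,"red")>0)&(x>.57)&(x<.66)&(abs(y+.365)<.06)&(z>.18)]
    if len(P)>20: print(n,"knob",[np.round(q,1) for q in cv2.minAreaRect((P[:,:2]*1000).astype(np.float32))],"ztop",np.percentile(P[:,2],90).round(4))
E
python3 gauge.py scene side
```

```text
ee [ 0.4922 -0.3534  0.0926] yaw 94.4 shift mm [-16.5  -2.1  76.1] turn 0.0
scene green [292. 172.] 213 [ 0.4932 -0.3503  0.1324]
scene pin 40 [ 0.4208 -0.3624  0.0708] [ 0.4143 -0.3706  0.0503] [ 0.4278 -0.3554  0.0884]
scene knob [array([ 614.2, -361.4]), array([35.9, 38.4]), np.float64(40.2)] ztop 0.2445
side green [100.   9.] 81 [0.252  0.9856 0.4129]
side green [371. 328.] 392 [ 0.4913 -0.3485  0.1369]
side pin 91 [ 0.4137 -0.3699  0.0742] [ 0.4073 -0.3765  0.05  ] [ 0.4223 -0.3573  0.0912]
side knob [array([ 608.2, -366.6]), array([39.8, 37.8]), np.float64(83.8)] ztop 0.2454
```

>>> {"name": "send_rows", "arguments": {"steps": [[[-16.5,-2,10],[0,0,0],40],[[0,0,30],[0,0,0],40],[[0,0,20],[0,0,0],40],[[0,0,8],[0,0,0],40],[[0,0,4],[0,0,0],40],[[0,0,2],[0,0,0],40],[[0,0,1],[0,0,0],40],[[0,0,0],[0,0,0],40]]}}

```text
t: 27.78
ee_pos: [0.4931, -0.3712, 0.0213]
eef_rot: [179.9, 0.1, 94.4]
contact_force: [0.1, 0.7, 5.0]
finger_gap: 0.68
grip_force: 39.2
```

```bash
python3 go.py .4913 -.370 .0165; python3 gauge.py wrist side
```

```text
ee [ 0.4931 -0.3712  0.0213] yaw 94.4 shift mm [ 1.3 -1.7  4.8] turn None
wrist seat [array([ 492.2, -348.8]), array([61.1, 27. ]), np.float64(6.5)]
wrist green [310. 341.] 25933 [ 0.4938 -0.3673  0.0641]
wrist pin 14004 [ 0.4651 -0.3624  0.08  ] [ 0.4102 -0.3849  0.05  ] [ 0.5522 -0.337   0.1   ]
side green [99.  9.] 78 [0.2518 0.9867 0.4151]
side green [374. 355.] 368 [ 0.4916 -0.3658  0.0636]
side pin 245 [ 0.4643 -0.373   0.079 ] [ 0.4069 -0.3892  0.0503] [ 0.551  -0.3538  0.0998]
side knob [array([ 609.3, -366.4]), array([38.3, 36.5]), np.float64(45.8)] ztop 0.246
```

The ball is touching the rim. I'll release it so it can centre.

>>> {"name": "send_rows", "arguments": {"steps": [[[0,-1,0],[0,0,0],64],[[0,0,0],[0,0,0],68],[[0,0,0],[0,0,0],72],[[0,0,0],[0,0,0],72],[[0,0,-20],[0,0,0],72],[[0,0,-40],[0,0,0],72],[[0,0,-50],[0,0,0],72],[[0,0,-40],[0,0,0],40]]}}

```text
t: 28.88
ee_pos: [0.4917, -0.371, 0.174]
eef_rot: [179.9, 0.1, 94.4]
contact_force: [-0.2, 0.4, -0.0]
finger_gap: 0.648
grip_force: 0.0
```

```bash
python3 gauge.py scene side wrist; python3 go.py .417 -.366 .19 179.7
```

```text
scene seat [array([ 495.4, -343.6]), array([25.5, 55.5]), np.float64(73.9)]
scene green [290. 184.] 197 [ 0.4927 -0.3683  0.0617]
scene pin 77 [ 0.4658 -0.3565  0.0651] [ 0.4144 -0.3752  0.0504] [ 0.5237 -0.3352  0.0902]
scene knob [array([ 613.7, -363.6]), array([37.2, 36.6]), np.float64(71.5)] ztop 0.2436
side green [99.  9.] 80 [0.2493 0.9851 0.4167]
side green [370. 353.] 519 [ 0.4911 -0.3661  0.063 ]
side pin 95 [ 0.4199 -0.3704  0.0747] [ 0.4067 -0.3875  0.0508] [ 0.5166 -0.3534  0.0919]
side knob [array([ 609.9, -366.3]), array([40.4, 36.8]), np.float64(38.4)] ztop 0.2454
wrist seat [array([ 492.9, -365.6]), array([59.4, 58.8]), np.float64(89.5)]
wrist green [308. 212.] 5807 [ 0.4934 -0.367   0.0641]
wrist pin 1246 [ 0.4496 -0.3635  0.0772] [ 0.4109 -0.3927  0.05  ] [ 0.5223 -0.3374  0.0886]
wrist knob [array([ 594.1, -370.9]), array([ 3.6, 18.7]), np.float64(16.4)] ztop 0.2391
ee [ 0.4923 -0.3714  0.1738] yaw 94.4 shift mm [ 11.3 -74.6 -16.2] turn -85.3
```

It is seated: the ball is at (0.493, -0.367) and the seat centre at (0.493, -0.366). Next I grip the pin again.

>>> {"name": "send_rows", "arguments": {"steps": [[[5.5,-37,-8],[0,0,0],40],[[5.5,-37,-8],[0,0,0],40],[[0,0,0],[0,0,-10.7],40],[[0,0,0],[0,0,-10.7],40],[[0,0,0],[0,0,-10.7],40],[[0,0,0],[0,0,-10.7],40],[[0,0,0],[0,0,-10.7],40],[[0,0,0],[0,0,-10.7],40]]}}

```text
t: 30.02
ee_pos: [0.4166, -0.3653, 0.1857]
eef_rot: [180.0, -0.1, 159.0]
contact_force: [-0.0, -0.4, 0.2]
finger_gap: 0.469
grip_force: 0.0
```

>>> {"name": "send_rows", "arguments": {"steps": [[[0,0,0],[0,0,-10.7],40],[[0,0,0],[0,0,-10.5],40],[[0,0,0],[0,0,0],40]]}}

```text
t: 30.4
ee_pos: [0.4167, -0.3654, 0.1858]
eef_rot: [180.0, -0.0, 179.8]
contact_force: [-0.5, -0.5, 0.1]
finger_gap: 0.467
grip_force: 0.0
```

```bash
python3 gauge.py wrist; python3 go.py .417 -.366 .032 179.7
```

```text
wrist seat [array([ 477.1, -364.5]), array([60.4, 30.8]), np.float64(82.1)]
wrist green [308. 313.] 4822 [ 0.4933 -0.3674  0.064 ]
wrist pin 1947 [ 0.4514 -0.3656  0.0751] [ 0.4094 -0.3949  0.0502] [ 0.5087 -0.3384  0.0883]
ee [ 0.4167 -0.3654  0.1859] yaw 179.6 shift mm [ -0.3  -0.6 153.9] turn -0.1
```

>>> {"name": "send_rows", "arguments": {"steps": [[[0,0,40],[0,0,0],40],[[0,0,40],[0,0,0],40],[[0,0,35],[0,0,0],40],[[0,0,25],[0,0,0],40],[[0,0,13],[0,0,0],40],[[0,0,0],[0,0,0],40]]}}

```text
t: 31.2
ee_pos: [0.4168, -0.3654, 0.0328]
eef_rot: [180.0, -0.0, 179.7]
contact_force: [-0.9, -0.3, 0.7]
finger_gap: 0.464
grip_force: 0.0
```

>>> {"name": "send_rows", "arguments": {"grip_force": 30, "steps": [[[0,0,0],[0,0,0],0],[[0,0,0],[0,0,0],0],[[0,0,0],[0,0,0],0],[[0,0,0],[0,0,0],0],[[-2,0,0],[0,0,0],0],[[-4,0,0],[0,0,0],0],[[-6,0,0],[0,0,0],0],[[-7,0,0],[0,0,0],0]]}}

```text
t: 32.2
ee_pos: [0.4366, -0.3665, 0.0344]
eef_rot: [-179.9, 0.1, 179.8]
contact_force: [-1.6, -4.4, 6.8]
finger_gap: 0.172
grip_force: 30.6
```

>>> {"name": "send_rows", "arguments": {"steps": [[[-7,0,0],[0,0,0],0],[[-7,0,0],[0,0,0],0],[[-7,0,0],[0,0,0],0],[[-7,0,0],[0,0,0],0],[[-7,0,0],[0,0,0],0],[[-7,0,0],[0,0,0],0],[[-7,0,0],[0,0,0],0],[[-7,0,0],[0,0,0],0]]}}

```text
t: 33.2
ee_pos: [0.4927, -0.3662, 0.0343]
eef_rot: [-179.9, 0.1, 179.8]
contact_force: [-1.7, -1.9, 6.9]
finger_gap: 0.176
grip_force: 30.7
```

>>> {"name": "send_rows", "arguments": {"steps": [[[-7,0,0],[0,0,0],0],[[-7,0,0],[0,0,0],0],[[-6,0,0],[0,0,0],0],[[-6,0,0],[0,0,0],0],[[-4,0,0],[0,0,0],0],[[-2,0,0],[0,0,0],0],[[0,0,0],[0,0,0],0]]}}

```text
t: 34.08
ee_pos: [0.5249, -0.366, 0.0344]
eef_rot: [-179.9, 0.1, 179.8]
contact_force: [1.3, -0.3, 6.3]
finger_gap: 0.173
grip_force: 30.7
```

```bash
python3 gauge.py side scene; python3 go.py .5365 -.366 .032 179.7
```

```text
side green [99.  9.] 80 [0.2492 1.039  0.4211]
side green [411. 336.] 451 [ 0.5878 -0.3884  0.1025]
side pin 87 [ 0.5172 -0.37    0.0781] [ 0.5114 -0.3871  0.0501] [ 0.5293 -0.3547  0.0995]
side knob [array([ 609.3, -366.4]), array([40.4, 36.4]), np.float64(42.8)] ztop 0.2452
scene seat [array([ 618.7, -343.9]), array([34.1, 58.5]), np.float64(43.0)]
scene green [259. 197.] 211 [ 0.6001 -0.3671  0.0619]
scene pin 67 [ 0.5304 -0.3606  0.0769] [ 0.5141 -0.3813  0.0562] [ 0.5376 -0.3415  0.0985]
scene knob [array([ 615.3, -360.9]), array([39.9, 38.3]), np.float64(28.3)] ztop 0.2448
ee [ 0.5249 -0.366   0.0344] yaw 179.8 shift mm [-11.6   0.1   2.4] turn 0.1
```

>>> {"name": "send_rows", "arguments": {"steps": [[[-4,0,0],[0,0,0],0],[[-3,0,0],[0,0,0],0],[[-3,0,0],[0,0,0],0],[[0,0,0],[0,0,0],0]]}}

```text
t: 34.67
ee_pos: [0.5349, -0.366, 0.0344]
eef_rot: [-180.0, 0.1, 179.8]
contact_force: [1.5, -0.2, 6.5]
finger_gap: 0.17
grip_force: 30.6
```

>>> {"name": "send_rows", "arguments": {"steps": [[[-2,0,0],[0,0,0],0],[[-1,0,0],[0,0,0],0],[[0,0,0],[0,0,0],0]]}}

```text
t: 35.05
ee_pos: [0.5366, -0.3659, 0.0344]
eef_rot: [180.0, -0.0, 179.8]
contact_force: [-9.3, 1.2, 11.4]
finger_gap: 0.172
grip_force: 31.1
```

The stage is fully in. I'll release, retreat, and go above the knob with the fingers shut.

>>> {"name": "send_rows", "arguments": {"steps": [[[1,0,0],[0,0,0],25],[[0,0,0],[0,0,0],40],[[0,0,0],[0,0,0],40],[[0,0,-25],[0,0,0],40],[[10,0,-35],[0,0,0],40],[[20,0,-40],[0,0,0],40],[[10,0,-50],[0,0,0],20],[[0,0,-50],[0,0,0],0]]}}

```text
t: 36.05
ee_pos: [0.4953, -0.3657, 0.2349]
eef_rot: [180.0, -0.0, 179.8]
contact_force: [0.2, 0.5, -0.3]
finger_gap: 0.048
grip_force: 0.0
```

>>> {"name": "send_rows", "arguments": {"steps": [[[0,0,-25],[0,0,0],0],[[-30,0,0],[0,0,0],0],[[-40,0,0],[0,0,0],0],[[-40,0,0],[0,0,0],0],[[0,0,0],[0,0,0],0]]}}

```text
t: 36.67
ee_pos: [0.6076, -0.3653, 0.2561]
eef_rot: [179.9, -0.1, 179.9]
contact_force: [0.0, 0.6, -0.2]
finger_gap: -0.001
grip_force: 0.0
```

```bash
python3 gauge.py side; python3 gauge.py scene;  python3 go.py .6115 -.365 .215 179.7
```

```text
side green [99.  9.] 79 [0.2517 0.9852 0.4174]
side green [414. 335.] 444 [ 0.6101 -0.3655  0.0635]
side pin 87 [ 0.5326 -0.3692  0.0742] [ 0.5256 -0.3754  0.0502] [ 0.5415 -0.3589  0.0893]
side knob [array([ 608.4, -366.9]), array([38.2, 36.5]), np.float64(65.4)] ztop 0.2452
scene seat [array([ 612.3, -357. ]), array([41.9, 60.6]), np.float64(77.7)]
scene green [256. 198.] 182 [ 0.6122 -0.3669  0.061 ]
scene pin 42 [ 0.5387 -0.3619  0.0683] [ 0.5312 -0.3716  0.05  ] [ 0.5463 -0.3531  0.0868]
scene knob [array([ 620. , -361.4]), array([47.7, 35.7]), np.float64(5.0)] ztop 0.2453
ee [ 0.6058 -0.366   0.2575] yaw 179.9 shift mm [-5.7  1.  42.5] turn 0.2
```

>>> {"name": "send_rows", "arguments": {"steps": [[[-5,0,15],[0,0,0],0],[[0,0,15],[0,0,0],0],[[0,0,6],[0,0,0],0],[[0,0,6],[0,0,0],0],[[0,0,0],[0,0,0],0]]}}

```text
t: 37.4
ee_pos: [0.6108, -0.3663, 0.2162]
eef_rot: [-180.0, -0.0, 179.8]
contact_force: [-1.2, 1.1, 2.1]
finger_gap: -0.002
grip_force: 0.9
```

>>> {"name": "send_rows", "arguments": {"steps": [[[0,0,6],[0,0,0],0],[[0,0,6],[0,0,0],0],[[0,0,6],[0,0,0],0],[[0,0,0],[0,0,0],0]]}}

```text
t: 37.9
ee_pos: [0.6109, -0.3662, 0.1976]
eef_rot: [180.0, -0.0, 179.8]
contact_force: [-0.6, -1.5, 3.3]
finger_gap: -0.001
grip_force: 1.5
```

>>> {"name": "send_rows", "arguments": {"steps": [[[0,0,5],[0,0,0],0],[[0,0,4],[0,0,0],0],[[0,0,3],[0,0,0],0],[[0,0,2],[0,0,0],0],[[0,0,0],[0,0,0],0]]}}

```text
t: 38.52
ee_pos: [0.611, -0.3662, 0.1855]
eef_rot: [-180.0, 0.1, 179.8]
contact_force: [-2.7, 0.3, 10.9]
finger_gap: -0.003
grip_force: 5.7
```

>>> {"name": "send_rows", "arguments": {"steps": [[[0,0,1],[0,0,0],0],[[0,0,1],[0,0,0],0],[[0,0,0],[0,0,0],0]]}}

```text
t: 38.9
ee_pos: [0.6111, -0.3664, 0.1852]
eef_rot: [-179.9, 0.1, 179.8]
contact_force: [-7.3, 2.3, 21.5]
finger_gap: -0.001
grip_force: 10.4
```

>>> {"name": "send_rows", "arguments": {"steps": [[[0,0,-0.5],[0,0,0],0],[[0,0,0],[0,0,0],0],[[0,0,0],[0,0,0],0],[[0,0,0],[0,0,0],0],[[0,0,0],[0,0,0],0]]}}

```text
t: 39.52
ee_pos: [0.6111, -0.3663, 0.1853]
eef_rot: [-179.9, 0.1, 179.8]
contact_force: [-6.4, 2.0, 18.1]
finger_gap: 0.005
grip_force: 9.2
```

```bash
python3 gauge.py side scene; ls pics | grep g_side | tail -1; python3 - <<'E'
import cv2,glob,os
f=max(glob.glob("pics/g_side*"),key=os.path.getmtime); a=cv2.imread(f)
cv2.imwrite("pics/c6.png",cv2.resize(a[230:400,330:480],(600,600*170//150))[:600])
E
```

```text
side green [99.  9.] 80 [0.2566 0.9853 0.4187]
side green [411. 337.] 282 [ 0.6108 -0.3655  0.0637]
side green [423. 333.] 82 [ 0.6106 -0.3658  0.0618]
side pin 89 [ 0.5324 -0.369   0.0728] [ 0.5248 -0.3754  0.0502] [ 0.5421 -0.3587  0.09  ]
side knob [array([ 605.1, -370.7]), array([29.2, 35.8]), np.float64(43.5)] ztop 0.2123
scene seat [array([ 612.9, -348.5]), array([28.9, 59.8]), np.float64(72.5)]
scene green [257. 199.] 138 [ 0.6152 -0.3536  0.1031]
scene pin 41 [ 0.5392 -0.3611  0.0696] [ 0.5306 -0.3705  0.0536] [ 0.5465 -0.3542  0.0911]
scene knob [array([ 617. , -357.7]), array([27.8, 32. ]), np.float64(62.7)] ztop 0.211
g_side_39.5.png
```

View pics/c6.png

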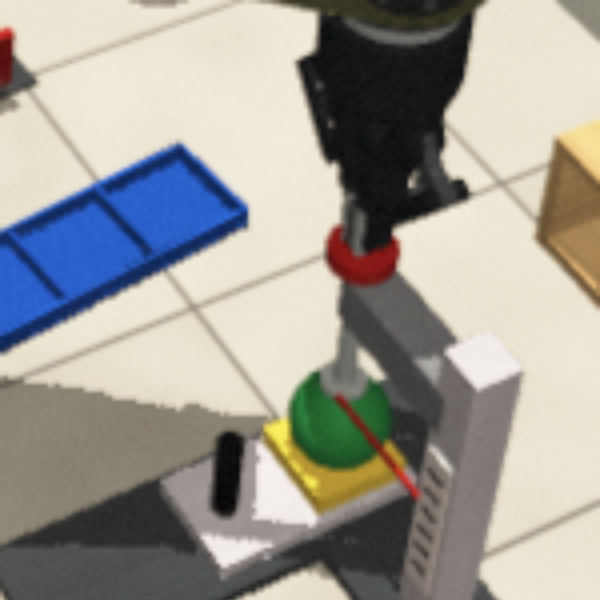

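The picture shows the foot resting on the green ball with the knob down. I'll check the travel from the knob's lower edge, before and during the press.

```bash
ls pics | tr '\n' ' '; python3 - <<'E'
from h import *
import glob
def edge(f,u0,u1,v0,v1):
    a=cv2.imread(f).astype(float)[v0:v1,u0:u1]; r=np.clip((a[...,2]-np.maximum(a[...,0],a[...,1]))/100,0,1); return r
for n in("side","scene"):
    fs=sorted(glob.glob(f"pics/g_{n}_*.png"),key=lambda f:float(f.split("_")[-1][:-4])); c=camera_info(n); K=np.array(c["intrinsics"]); Ti=np.linalg.inv(c["cam_to_world"])
    pr=lambda p:(K@(Ti@np.append(p,1))[:3])[:2]/(Ti@np.append(p,1))[2]
    p0,p1=pr([.611,-.365,.235]),pr([.611,-.365,.200]); print(n,p0.round(1),p1.round(1))
    for f in fs[-4:]:
        a=cv2.imread(f).astype(float); r=(a[...,2]-np.maximum(a[...,0],a[...,1])); u=int(p0[0]); v0=int(p0[1])-12
        rows=[]
        for uu in range(u-5,u+6):
            col=r[v0:v0+50,uu]; k=np.where(col>50)[0]
            # first contiguous run's end
            e=k[0]
            while e+1<50 and col[e+1]>50: e+=1
            rows.append(v0+e+(col[e]-50)/(col[e]-col[e+1]+1e-6))
        print(f,np.round(rows,1),np.median(rows).round(2))
E
```

```text
c1.png c2.png c6.png g_scene_26.7.png g_scene_28.9.png g_scene_34.1.png g_scene_36.7.png g_scene_39.6.png g_side_26.7.png g_side_27.8.png g_side_28.9.png g_side_34.1.png g_side_36.7.png g_side_39.5.png g_wrist_27.8.png g_wrist_29.0.png g_wrist_30.4.png s2.png s3.png scene0.npz scene0.png side0.npz side0.png w1.png w2.png w4.png w5.png wrist0.npz wrist0.png side [421.8 282.8] [420.2 294. ]
pics/g_side_28.9.png [288.4 288.9 289.5 290.1 290.2 290.3 290.4 290.5 290.2 289.8 289.6] 290.09
pics/g_side_34.1.png [288.4 288.9 289.5 290.1 290.3 290.3 290.4 290.5 290.1 289.7 289.6] 290.09
pics/g_side_36.7.png [288.3 288.9 289.5 290.1 290.3 290.3 290.4 290.5 290.1 289.7 289.5] 290.08
pics/g_side_39.5.png [299.7 300.2 300.5 300.7 300.8 300.9 300.6 300.6 300.3 299.9 299.3] 300.49
scene [251.3 157.4] [252.5 166.4]
pics/g_scene_28.9.png [161.3 162.1 162.9 163.1 163.1 163.2 163.1 162.2 162.2 161.  160.4] 162.25
pics/g_scene_34.1.png [161.5 162.2 163.  163.2 163.2 163.2 163.1 162.3 162.3 161.3 160.6] 162.33
pics/g_scene_36.7.png [161.  162.  162.4 163.1 163.1 163.1 163.  162.1 162.  160.8 159.7] 162.07
pics/g_scene_39.6.png [168.3 169.5 170.2 171.1 171.1 171.1 171.2 171.2 171.1 170.2 169. ] 171.06
```

The travel measures about 33 mm, inside the 32–39 band but near its lower edge. I'll press slightly harder for a moment to make sure, then read the release height.

>>> {"name": "send_rows", "arguments": {"steps": [[[0,0,1],[0,0,0],0],[[0,0,0.5],[0,0,0],0],[[0,0,0],[0,0,0],0],[[0,0,0],[0,0,0],0],[[0,0,0],[0,0,0],0],[[0,0,0],[0,0,0],0]]}}

```text
t: 40.38
ee_pos: [0.6112, -0.3664, 0.1851]
eef_rot: [-179.9, 0.2, 179.8]
contact_force: [-8.5, 4.7, 25.9]
finger_gap: -0.003
grip_force: 12.8
```

>>> {"name": "send_rows", "arguments": {"steps": [[[0,0,-10],[0,0,0],0],[[0,0,-10],[0,0,0],0],[[0,0,-10],[0,0,0],0],[[0,0,-3],[0,0,0],0],[[0,0,0],[0,0,0],0]]}}

```text
t: 41.0
ee_pos: [0.611, -0.3662, 0.2141]
eef_rot: [180.0, 0.0, 179.8]
contact_force: [1.4, -1.4, 2.2]
finger_gap: 0.005
grip_force: 1.2
```

>>> {"name": "send_rows", "arguments": {"steps": [[[0,0,-1],[0,0,0],0],[[0,0,0],[0,0,0],0],[[0,0,0],[0,0,0],0]]}}

```text
t: 41.38
ee_pos: [0.6109, -0.3661, 0.215]
eef_rot: [180.0, -0.0, 179.8]
contact_force: [1.3, -0.5, 2.8]
finger_gap: -0.0
grip_force: 1.0
```

>>> {"name": "send_rows", "arguments": {"steps": [[[0,0,-1.5],[0,0,0],0],[[0,0,0],[0,0,0],0],[[0,0,0],[0,0,0],0]]}}

```text
t: 41.75
ee_pos: [0.6109, -0.3661, 0.2167]
eef_rot: [180.0, 0.0, 179.8]
contact_force: [0.2, 0.2, 2.7]
finger_gap: -0.001
grip_force: 1.2
```

>>> {"name": "send_rows", "arguments": {"steps": [[[0,0,-1.5],[0,0,0],0],[[0,0,0],[0,0,0],0],[[0,0,0],[0,0,0],0]]}}

```text
t: 42.12
ee_pos: [0.6109, -0.3661, 0.2181]
eef_rot: [180.0, -0.0, 179.8]
contact_force: [0.7, -0.0, 1.0]
finger_gap: 0.0
grip_force: 0.5
```

The reading works out at about 32.6 mm where 35.6 was expected, so the ball may sit about 3 mm high. I'll lift off and compare ball and rim heights before trusting it.

>>> {"name": "send_rows", "arguments": {"steps": [[[0,0,-20],[0,0,0],0],[[20,0,-10],[0,0,0],0],[[50,0,0],[0,0,0],40],[[45,0,0],[0,0,0],40],[[0,0,0],[0,0,0],40]]}}

```text
t: 42.75
ee_pos: [0.4938, -0.3661, 0.2488]
eef_rot: [-180.0, -0.0, 179.7]
contact_force: [0.7, 0.2, 0.8]
finger_gap: 0.47
grip_force: 0.0
```

```bash
cat > seat.py <<'E'
from h import *
import sys
for n in sys.argv[1:]:
    im,d,c=grab(n,f"pics/seat_{n}.png"); X=cloud(d,c)
    for ce,a,P in blobs(im,X,"green",60):
        if abs(P[:,1].mean()+.36)>.15: continue
        f=lambda q:np.linalg.norm(P-q[:3],axis=1)-q[3]
        s=least_squares(f,np.append(P.mean(0)-[0,0,.01],.03),loss="soft_l1",f_scale=.001).x; print(n,"green",a,"fix",sphere(P).round(4),"free",s.round(4),"top",np.sort(P[:,2])[-max(3,len(P)//50):].mean().round(4))
    P=X[mask(im,"yellow")>0]; P=P[(abs(P[:,1]+.366)<.05)&(P[:,0]<.7)]
    T=P[(P[:,2]>.03)&(P[:,2]<.05)]; h,e=np.histogram(T[:,2],20,(.03,.05)); print(n,"rim z",np.median(T[:,2]).round(4),h.tolist(),"rect",[np.round(q,1) for q in cv2.minAreaRect((T[:,:2]*1000).astype(np.float32))])
    D=X[(X[...,2]<.3)&(abs(X[...,1]+.366)<.06)&(abs(X[...,0]-.56)<.12)&(im.min(-1)>150)]; print(n,"plate z",np.median(D[:,2]).round(4) if len(D) else 0)
E
python3 seat.py wrist side scene; python3 go.py .5360 -.366 .0335 179.7
```

```text
wrist green 2577 fix [ 0.612  -0.3668  0.064 ] free [ 0.6118 -0.3668  0.0642  0.0298] top 0.1705
wrist green 68 fix [ 0.6096 -0.3672  0.065 ] free [-621.8909  299.9689 -409.0521  803.1998] top 0.2002
wrist rim z 0.0384 [0, 0, 2, 3, 3, 5, 12, 159, 262, 97, 8, 0, 0, 0, 0, 0, 0, 0, 0, 0] rect [array([ 611. , -365.6]), array([58.8, 59.9]), np.float64(89.6)]
wrist plate z 0.001
side green 442 fix [ 0.6103 -0.3656  0.0631] free [ 0.6094 -0.3665  0.0646  0.0285] top 0.3888
side rim z 0.0378 [0, 0, 0, 0, 0, 0, 0, 1, 0, 0, 0, 0, 0, 0, 0, 0, 0, 0, 0, 0] rect [array([ 591.7, -388.2]), array([0., 0.]), np.float64(0.0)]
side plate z 0.0233
scene green 215 fix [ 0.6114 -0.3668  0.0616] free [ 0.6136 -0.3632  0.067   0.025 ] top 0.0951
scene rim z 0.0353 [4, 7, 7, 6, 8, 6, 6, 4, 7, 3, 1, 6, 0, 0, 1, 0, 0, 0, 0, 0] rect [array([ 613.1, -362.8]), array([60.3, 62.8]), np.float64(0.5)]
scene plate z 0.0144
ee [ 0.4966 -0.3659  0.2483] yaw 179.8 shift mm [-39.4  -0.  214.8] turn 0.1
```

View pics/seat_wrist.png

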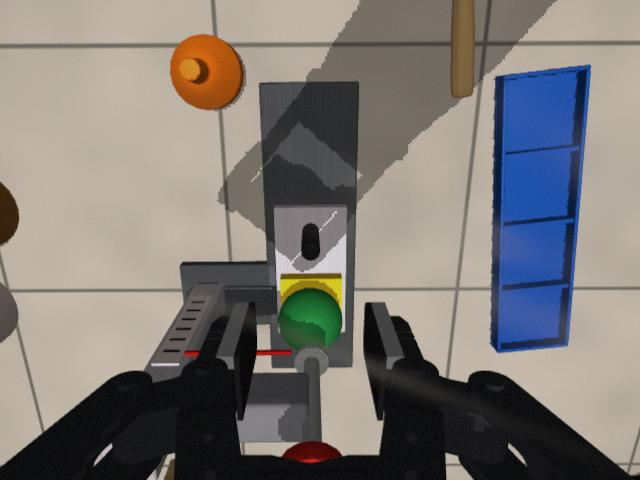

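The wrist view shows the ball on the seat at (310,320), gauge up. Rim height is 38.4 mm and the ball centre about 64 mm, roughly 3 mm above nominal. I'll pull the stage out and test the seating when I grip the ball.

>>> {"name": "send_rows", "arguments": {"steps": [[[0,0,50],[0,0,0],40],[[-10,0,50],[0,0,0],40],[[-20,0,45],[0,0,0],40],[[-9,0,35],[0,0,0],40],[[0,0,25],[0,0,0],40],[[0,0,10],[0,0,0],40],[[0,0,0],[0,0,0],40]]}}

```text
t: 43.78
ee_pos: [0.5353, -0.3658, 0.0328]
eef_rot: [180.0, -0.0, 179.9]
contact_force: [0.3, -0.8, 0.7]
finger_gap: 0.464
grip_force: 0.0
```

>>> {"name": "send_rows", "arguments": {"grip_force": 30, "steps": [[[0,0,0],[0,0,0],0],[[0,0,0],[0,0,0],0],[[0,0,0],[0,0,0],0],[[0,0,0],[0,0,0],0],[[2,0,0],[0,0,0],0],[[4,0,0],[0,0,0],0],[[6,0,0],[0,0,0],0],[[7,0,0],[0,0,0],0]]}}

```text
t: 44.78
ee_pos: [0.5166, -0.3661, 0.0345]
eef_rot: [-179.9, 0.1, 179.8]
contact_force: [1.5, 2.8, 6.0]
finger_gap: 0.175
grip_force: 29.4
```

>>> {"name": "send_rows", "arguments": {"steps": [[[7,0,0],[0,0,0],0],[[7,0,0],[0,0,0],0],[[7,0,0],[0,0,0],0],[[7,0,0],[0,0,0],0],[[7,0,0],[0,0,0],0],[[7,0,0],[0,0,0],0],[[7,0,0],[0,0,0],0],[[7,0,0],[0,0,0],0]]}}

```text
t: 45.78
ee_pos: [0.4605, -0.3665, 0.0345]
eef_rot: [-179.9, 0.1, 179.8]
contact_force: [1.3, -0.1, 5.3]
finger_gap: 0.173
grip_force: 29.4
```

>>> {"name": "send_rows", "arguments": {"steps": [[[7,0,0],[0,0,0],0],[[7,0,0],[0,0,0],0],[[7,0,0],[0,0,0],0],[[7,0,0],[0,0,0],0],[[6,0,0],[0,0,0],0],[[5,0,0],[0,0,0],0],[[2,0,0],[0,0,0],0],[[0,0,0],[0,0,0],0]]}}

```text
t: 46.78
ee_pos: [0.4192, -0.3667, 0.0345]
eef_rot: [-179.9, 0.1, 179.8]
contact_force: [-1.0, -3.3, 6.7]
finger_gap: 0.175
grip_force: 29.6
```

>>> {"name": "send_rows", "arguments": {"steps": [[[2.5,0,0],[0,0,0],0],[[0,0,0],[0,0,0],0],[[-0.5,0,0],[0,0,0],30],[[0,0,0],[0,0,0],40],[[0,0,-30],[0,0,0],40],[[0,0,-40],[0,0,0],40],[[0,0,-40],[0,0,0],40],[[0,0,-40],[0,0,0],70]]}}

```text
t: 47.78
ee_pos: [0.4167, -0.3654, 0.1844]
eef_rot: [180.0, -0.0, 179.8]
contact_force: [1.1, -0.0, -0.4]
finger_gap: 0.666
grip_force: 0.0
```

>>> {"name": "send_rows", "arguments": {"steps": [[[0,0,0],[0,0,10.68],75],[[0,0,0],[0,0,10.68],75],[[0,0,0],[0,0,10.68],75],[[0,0,0],[0,0,10.68],75],[[0,0,0],[0,0,10.68],75],[[0,0,0],[0,0,10.68],75],[[0,0,0],[0,0,10.68],75],[[0,0,0],[0,0,10.68],75]]}}

```text
t: 48.78
ee_pos: [0.4168, -0.3655, 0.183]
eef_rot: [-180.0, -0.0, 94.0]
contact_force: [-0.3, 0.2, -0.3]
finger_gap: 0.879
grip_force: 0.0
```

>>> {"name": "send_rows", "arguments": {"steps": [[[-3,38,0],[0,0,0],75],[[-3,37,0],[0,0,0],75],[[0,0,0],[0,0,0],75]]}}

```text
t: 49.15
ee_pos: [0.4936, -0.3652, 0.1823]
eef_rot: [-180.0, -0.0, 94.5]
contact_force: [-0.0, 0.4, -0.9]
finger_gap: 0.879
grip_force: 0.0
```

```bash
python3 seat.py wrist; python3 go.py .492 -.366 .0213 94.4
```

```text
wrist green 5585 fix [ 0.4924 -0.367   0.0641] free [ 0.4924 -0.3669  0.0645  0.0297] top 0.1502
wrist rim z 0.0385 [0, 0, 0, 0, 2, 0, 11, 132, 298, 136, 8, 0, 0, 0, 0, 0, 0, 0, 0, 0] rect [array([ 493.5, -365.7]), array([58.8, 59.9]), np.float64(0.2)]
wrist plate z 0.0006
ee [ 0.4925 -0.3654  0.1824] yaw 94.5 shift mm [ -0.6  -0.6 161.1] turn 0.1
```

>>> {"name": "send_rows", "arguments": {"steps": [[[0,0,40],[0,0,0],75],[[0,0,40],[0,0,0],75],[[0,0,40],[0,0,0],75],[[0,0,28],[0,0,0],75],[[0,0,12],[0,0,0],75],[[0,0,0],[0,0,0],75]]}}

```text
t: 49.95
ee_pos: [0.4918, -0.3659, 0.0233]
eef_rot: [-180.0, -0.0, 94.4]
contact_force: [0.2, -0.1, -0.4]
finger_gap: 0.875
grip_force: 0.0
```

>>> {"name": "send_rows", "arguments": {"grip_force": 35, "steps": [[[0,0,0],[0,0,0],40],[[0,0,0],[0,0,0],40],[[0,0,0],[0,0,0],40],[[0,0,0],[0,0,0],40],[[0,0,-8],[0,0,0],40],[[1.3,0,0],[0,0,0],40],[[0,0,0],[0,0,0],40]]}}

```text
t: 50.82
ee_pos: [0.492, -0.3643, 0.0311]
eef_rot: [-180.0, -0.0, 94.4]
contact_force: [0.5, -0.3, -1.6]
finger_gap: 0.679
grip_force: 38.2
```

```bash
python3 seat.py wrist; python3 go.py .492 -.366 .0213 94.4
```

```text
wrist green 24228 fix [ 0.4932 -0.365   0.0702] free [ 0.4932 -0.3648  0.0706  0.0297] top 0.122
wrist rim z 0.0385 [0, 0, 0, 4, 9, 6, 1, 49, 160, 66, 4, 0, 0, 0, 0, 0, 0, 0, 0, 0] rect [array([ 494. , -348.2]), array([59.6, 25.5]), np.float64(1.9)]
wrist plate z 0.0013
ee [ 0.492  -0.3644  0.031 ] yaw 94.4 shift mm [-1.6 -0.1  9.7] turn 0.0
```

>>> {"name": "send_rows", "arguments": {"steps": [[[-0.5,0,5],[0,0,0],40],[[0,0,0],[0,0,0],40],[[0,0,0],[0,0,0],40]]}}

```text
t: 51.25
ee_pos: [0.492, -0.365, 0.026]
eef_rot: [-180.0, -0.0, 94.4]
contact_force: [-0.1, -1.3, -1.5]
finger_gap: 0.683
grip_force: 38.2
```

>>> {"name": "send_rows", "arguments": {"steps": [[[0,0,1],[0,0,0],40],[[0,0,0],[0,0,0],40],[[0,0,0],[0,0,0],40]]}}

```text
t: 51.62
ee_pos: [0.4921, -0.3651, 0.0252]
eef_rot: [180.0, -0.0, 94.4]
contact_force: [-0.4, 0.1, -2.4]
finger_gap: 0.684
grip_force: 38.2
```

>>> {"name": "send_rows", "arguments": {"steps": [[[0,0,1],[0,0,0],40],[[0,0,0],[0,0,0],40],[[0,0,0],[0,0,0],40]]}}

```text
t: 52.0
ee_pos: [0.4924, -0.3653, 0.0249]
eef_rot: [180.0, 0.0, 94.4]
contact_force: [-1.3, 1.5, 5.4]
finger_gap: 0.682
grip_force: 38.9
```

>>> {"name": "send_rows", "arguments": {"steps": [[[0,0,1],[0,0,0],40],[[0,0,0],[0,0,0],40],[[0,0,0],[0,0,0],40]]}}

```text
t: 52.38
ee_pos: [0.4929, -0.3656, 0.0247]
eef_rot: [179.9, 0.1, 94.4]
contact_force: [-0.7, 2.0, 12.7]
finger_gap: 0.681
grip_force: 39.6
```

Contact comes at the same height when the ball is centred, so the seating was right and the gauge press was good. I'll lift green and take it to the tray, locating the tray first.

>>> {"name": "send_rows", "arguments": {"steps": [[[0,0,-15],[0,0,0],40],[[0,0,-35],[0,0,0],40],[[0,0,-40],[0,0,0],40],[[0,0,-40],[0,0,0],40],[[0,0,0],[0,0,0],40]]}}

```text
t: 53.0
ee_pos: [0.4931, -0.3658, 0.1569]
eef_rot: [179.8, 0.2, 94.4]
contact_force: [-0.1, 0.7, -3.1]
finger_gap: 0.68
grip_force: 38.8
```

```bash
cat > tray.py <<'E'
from h import *
import sys
def tray(n,png=None):
    im,d,c=grab(n,png); X=cloud(d,c)
    m=cv2.inRange(cv2.cvtColor(im,cv2.COLOR_BGR2HSV),(100,110,30),(125,255,255))>0
    P=X[m&(X[...,0]>.3)&(X[...,0]<.8)&(abs(X[...,1]+.14)<.18)&(X[...,2]<.03)&(X[...,2]>-.01)]
    T=P[P[:,2]>.012]
    (cx,cy),(w,h),a=cv2.minAreaRect((P[:,:2]*1000).astype(np.float32))
    if w<h: w,h,a=h,w,a-90
    a=(a+90)%180-90; print(n,"tray",round(cx,1),round(cy,1),"size",round(w),round(h),"yaw",round(a,1),"n",len(P))
    e=np.radians(a)
    for q in (-105,-35,35,105): print("  pocket",q,np.round([(cx+q*np.cos(e))/1000,(cy+q*np.sin(e))/1000],4))
    for k in("green","brown"):
        for ce,ar,Q in blobs(im,X,k,100):
            s=sphere(Q)
            if abs(s[1]+.14)<.12 and .3<s[0]<.8: print("  ",k,ar,s.round(4))
if __name__=="__main__":
    for n in sys.argv[1:]: tray(n,f"pics/tray_{n}_{state()['t']:.1f}.png")
E
python3 tray.py scene side; python3 go.py .534 -.142 .12 6.6; python3 gauge.py side
```

```text
scene tray 534.2 -141.2 size 286 84 yaw 6.4 n 2082
  pocket -105 [ 0.4299 -0.1529]
  pocket -35 [ 0.4995 -0.1451]
  pocket 35 [ 0.569  -0.1373]
  pocket 105 [ 0.6386 -0.1295]
side tray 499.0 -146.4 size 220 82 yaw 5.9 n 1735
  pocket -105 [ 0.3945 -0.1573]
  pocket -35 [ 0.4642 -0.1501]
  pocket 35 [ 0.5338 -0.1428]
  pocket 105 [ 0.6034 -0.1356]
ee [ 0.4918 -0.3648  0.1528] yaw 94.4 shift mm [219.   59.1  32.8] turn 87.8
side green [99.  9.] 77 [0.2489 0.9852 0.4164]
side green [374. 316.] 469 [ 0.491  -0.3646  0.1911]
side pin 99 [ 0.4155 -0.37    0.0736] [ 0.4085 -0.3767  0.0505] [ 0.4247 -0.3578  0.0912]
side knob [array([ 608.8, -367. ]), array([39.6, 35.8]), np.float64(35.5)] ztop 0.2453
```

The tray hasn't moved. I'll carry green to the far pocket at (0.638, -0.130), turned so the fingers close across the tray.

>>> {"name": "send_rows", "arguments": {"steps": [[[40,0,0],[0,0,0],40],[[45,5,0],[0,0,0],40],[[45,5,0],[0,0,5],40],[[0,0,0],[0,0,10.5],40],[[0,0,0],[0,0,10.5],40],[[0,0,0],[0,0,10.5],40],[[0,0,0],[0,0,10.5],40],[[0,0,0],[0,0,10.5],40]]}}

```text
t: 54.15
ee_pos: [0.4915, -0.2343, 0.1517]
eef_rot: [-179.9, 0.1, 36.5]
contact_force: [0.1, -0.5, -1.9]
finger_gap: 0.68
grip_force: 38.7
```

>>> {"name": "send_rows", "arguments": {"steps": [[[0,0,0],[0,0,10.5],40],[[0,0,0],[0,0,10.5],40],[[0,0,0],[0,0,9.5],40],[[0,0,0],[0,0,0],40]]}}

```text
t: 54.65
ee_pos: [0.4916, -0.2344, 0.152]
eef_rot: [-179.9, 0.1, 6.5]
contact_force: [-0.5, 1.4, -2.0]
finger_gap: 0.683
grip_force: 38.7
```

```bash
python3 go.py .638 -.130 .10 6.6
```

```text
ee [ 0.4916 -0.2344  0.152 ] yaw 6.5 shift mm [157.2 -87.3  52. ] turn -0.1
```

>>> {"name": "send_rows", "arguments": {"steps": [[[39,-22,0],[0,0,0],40],[[39,-22,0],[0,0,0],40],[[39,-22,0],[0,0,0],40],[[40,-21,0],[0,0,0],40],[[0,0,40],[0,0,0],40],[[0,0,30],[0,0,0],40],[[0,0,0],[0,0,0],40],[[0,0,0],[0,0,0],40]]}}

```text
t: 55.65
ee_pos: [0.6389, -0.1309, 0.0844]
eef_rot: [180.0, -0.1, 6.5]
contact_force: [0.6, -0.7, -2.7]
finger_gap: 0.682
grip_force: 38.7
```

```bash
python3 tray.py wrist side; python3 go.py .6383 -.1299 .0 6.6
```

```text
wrist tray 571.3 -139.8 size 212 78 yaw 6.4 n 14307
  pocket -105 [ 0.467  -0.1516]
  pocket -35 [ 0.5365 -0.1437]
  pocket 35 [ 0.6061 -0.1359]
  pocket 105 [ 0.6756 -0.128 ]
   green 24195 [ 0.6393 -0.1309  0.1235]
side tray 536.9 -137.4 size 299 93 yaw 7.3 n 2763
  pocket -105 [ 0.4328 -0.1507]
  pocket -35 [ 0.5022 -0.1419]
  pocket 35 [ 0.5717 -0.133 ]
  pocket 105 [ 0.6411 -0.1242]
   green 272 [ 0.6378 -0.1305  0.1233]
ee [ 0.6391 -0.131   0.0849] yaw 6.4 shift mm [-0.7 -1.2 84.9] turn -0.2
```

>>> {"name": "send_rows", "arguments": {"steps": [[[0.5,0,40],[0,0,0],40],[[0,0,30],[0,0,0],40],[[0,0,12],[0,0,0],40],[[0,0,3],[0,0,0],40],[[0,0,0],[0,0,0],40]]}}

```text
t: 56.38
ee_pos: [0.6396, -0.1309, -0.0005]
eef_rot: [180.0, -0.1, 6.4]
contact_force: [-0.1, -0.4, -1.9]
finger_gap: 0.684
grip_force: 38.8
```

>>> {"name": "send_rows", "arguments": {"steps": [[[0,0,0],[0,0,0],66],[[0,0,0],[0,0,0],72],[[0,0,0],[0,0,0],78],[[0,0,-15],[0,0,0],80],[[0,0,-40],[0,0,0],80],[[0,0,-50],[0,0,0],85],[[0,0,-50],[0,0,0],85],[[0,0,-20],[0,0,0],85]]}}

```text
t: 57.38
ee_pos: [0.6398, -0.1309, 0.1781]
eef_rot: [179.9, -0.3, 6.4]
contact_force: [-0.5, -0.2, 0.4]
finger_gap: 0.995
grip_force: 0.0
```

```bash
python3 tray.py wrist;python3 balls.py side; python3 go.py .5605 .047 .18 94.4
```

```text
wrist tray 527.0 -143.5 size 301 76 yaw 6.6 n 20872
  pocket -105 [ 0.4227 -0.1556]
  pocket -35 [ 0.4922 -0.1475]
  pocket 35 [ 0.5618 -0.1395]
  pocket 105 [ 0.6313 -0.1315]
   green 4788 [ 0.6402 -0.1308  0.0341]
side tcp feeder [ 0.084 -0.41 ] t 57.475
brown [305. 223.] 811 world [0.5511 0.109  0.0679] feeder [ 0.014 -0.163] raw [ 0.006 -0.183]
ee [ 0.6399 -0.1309  0.1771] yaw 6.4 shift mm [ -59.1 -185.6   -2.9] turn -88.0
```

Green lies in its pocket at z = 0.034. I'm still not sure about the gauge reading, so I'll check the empty seat's inner floor from the saved first depth images, which costs no time.

```bash
python3 - <<'E'
from h import *
for n in("scene","side"):
    z=np.load(f"pics/{n}0.npz"); X=cloud(z["d"],camera_info(n)); im=z["im"]
    c0=(.5452,-.3634) if n=="scene" else (.540,-.366)
    P=X[(abs(X[...,0]-c0[0])<.05)&(abs(X[...,1]-c0[1])<.05)&(X[...,2]>.0)&(X[...,2]<.06)]
    r=np.maximum(abs(P[:,0]-c0[0]),abs(P[:,1]-c0[1]))
    for a,b in((0,.006),(.006,.012),(.012,.016),(.016,.02),(.021,.029),(.034,.042)):
        q=P[(r>=a)&(r<b),2]; print(n,a,b,len(q),np.percentile(q,[10,50,90]).round(4) if len(q) else "")
E
```

```text
scene 0 0.006 16 [0.026  0.0318 0.0374]
scene 0.006 0.012 25 [0.0273 0.0319 0.0353]
scene 0.012 0.016 26 [0.0287 0.0327 0.0364]
scene 0.016 0.02 41 [0.0281 0.0327 0.038 ]
scene 0.021 0.029 189 [0.0179 0.0323 0.0382]
scene 0.034 0.042 176 [0.006  0.012  0.0246]
side 0 0.006 18 [0.0305 0.0331 0.0347]
side 0.006 0.012 73 [0.0302 0.033  0.0361]
side 0.012 0.016 69 [0.0309 0.0336 0.0361]
side 0.016 0.02 58 [0.031  0.0345 0.0384]
side 0.021 0.029 332 [0.0273 0.0362 0.0399]
side 0.034 0.042 267 [0.0093 0.0167 0.0252]
```

The seat's inner floor appears to be at about 34 mm, so the ball rests about 4 mm higher than described and the reading was near the 32 mm limit. There is plenty of time, so I'll repeat the gauge check with a firmer press and measure the knob travel precisely with the wrist camera.

>>> {"name": "send_rows", "arguments": {"steps": [[[0,0,50],[0,0,0],82],[[0,0,50],[0,0,0],82],[[0,0,45],[0,0,0],82],[[0,0,25],[0,0,0],82],[[0,0,9],[0,0,0],82],[[0,0,0],[0,0,0],82]]}}

```text
t: 58.22
ee_pos: [0.6388, -0.1306, -0.0059]
eef_rot: [-180.0, 0.0, 6.4]
contact_force: [0.1, -0.7, 1.4]
finger_gap: 0.958
grip_force: 0.0
```

>>> {"name": "send_rows", "arguments": {"grip_force": 35, "steps": [[[0,0,0],[0,0,0],40],[[0,0,0],[0,0,0],40],[[0,0,0],[0,0,0],40],[[0,0,0],[0,0,0],40],[[0,0,0],[0,0,0],40],[[0,0,-30],[0,0,0],40],[[0,0,-50],[0,0,0],40],[[0,0,-55],[0,0,0],40]]}}

```text
t: 59.22
ee_pos: [0.6384, -0.1306, 0.1304]
eef_rot: [-180.0, 0.1, 6.4]
contact_force: [0.4, -0.6, -2.5]
finger_gap: 0.68
grip_force: 39.1
```

>>> {"name": "send_rows", "arguments": {"steps": [[[0,0,-20],[0,0,0],40],[[-39,22,0],[0,0,0],40],[[-39,22,0],[0,0,0],40],[[-39,22,0],[0,0,0],40],[[-40,21,0],[0,0,0],40],[[0,0,0],[0,0,-10.5],40],[[0,0,0],[0,0,-10.5],40],[[0,0,0],[0,0,-10.5],40]]}}

```text
t: 60.22
ee_pos: [0.4924, -0.2347, 0.1495]
eef_rot: [180.0, -0.0, 38.2]
contact_force: [-0.6, 0.1, -3.3]
finger_gap: 0.682
grip_force: 39.2
```

>>> {"name": "send_rows", "arguments": {"steps": [[[0,0,0],[0,0,-10.5],40],[[0,0,0],[0,0,-10.5],40],[[0,0,0],[0,0,-10.5],40],[[0,0,0],[0,0,-10.5],40],[[0,0,0],[0,0,-10.5],40],[[0,0,0],[0,0,-4],40],[[0,0,0],[0,0,0],40]]}}

```text
t: 61.1
ee_pos: [0.4925, -0.2346, 0.1494]
eef_rot: [180.0, 0.0, 94.4]
contact_force: [-0.0, 0.1, -2.4]
finger_gap: 0.677
grip_force: 39.2
```

```bash
python3 go.py .4935 -.366 .15 94.4; python3 seat.py wrist
```

```text
ee [ 0.4925 -0.2346  0.1494] yaw 94.4 shift mm [-131.1   -9.    -0.6] turn -0.0
wrist green 23794 fix [ 0.4937 -0.2351  0.1877] free [ 0.4937 -0.235   0.188   0.0297] top 0.2371
wrist rim z nan [0, 0, 0, 0, 0, 0, 0, 0, 0, 0, 0, 0, 0, 0, 0, 0, 0, 0, 0, 0] rect [array([0., 0.]), array([0., 0.]), np.float64(0.0)]
wrist plate z 0.0006
  return _methods._mean(a, axis=axis, dtype=dtype,
  ret = ret.dtype.type(ret / rcount)
```

>>> {"name": "send_rows", "arguments": {"steps": [[[-44,-4,0],[0,0,0],40],[[-44,-3,0],[0,0,0],40],[[-42,-3,0],[0,0,0],40],[[0,0,40],[0,0,0],40],[[0,0,40],[0,0,0],40],[[0,0,30],[0,0,0],40],[[0,0,8],[0,0,0],40],[[0,0,3],[0,0,0],40]]}}

```text
t: 62.15
ee_pos: [0.4929, -0.3652, 0.0288]
eef_rot: [180.0, 0.0, 94.4]
contact_force: [-0.0, -0.4, -2.4]
finger_gap: 0.681
grip_force: 39.1
```

>>> {"name": "send_rows", "arguments": {"steps": [[[0,0,2],[0,0,0],40],[[0,0,0],[0,0,0],40],[[0,0,0],[0,0,0],40]]}}

```text
t: 62.52
ee_pos: [0.4928, -0.3652, 0.0268]
eef_rot: [180.0, 0.0, 94.4]
contact_force: [0.5, 0.3, -2.8]
finger_gap: 0.681
grip_force: 39.1
```

```bash
python3 go.py .4923 -.3652 .0258 94.4; python3 seat.py wrist 2>/dev/null
```

```text
ee [ 0.4928 -0.3652  0.0268] yaw 94.4 shift mm [ 0.  -0.5  1. ] turn -0.0
wrist green 23936 fix [ 0.494  -0.3657  0.065 ] free [ 0.4939 -0.3655  0.0653  0.0297] top 0.1137
wrist rim z 0.0386 [0, 0, 0, 1, 6, 2, 1, 47, 158, 71, 0, 0, 0, 0, 0, 0, 0, 0, 0, 0] rect [array([ 494.8, -348. ]), array([58.8, 25. ]), np.float64(0.3)]
wrist plate z 0.0013
```

>>> {"name": "send_rows", "arguments": {"steps": [[[0,0,1],[0,0,0],40],[[0,0,0],[0,0,0],40],[[0,0,0],[0,0,0],40]]}}

```text
t: 62.95
ee_pos: [0.4929, -0.3653, 0.0258]
eef_rot: [180.0, 0.0, 94.4]
contact_force: [-1.2, 0.1, 5.5]
finger_gap: 0.68
grip_force: 39.8
```

>>> {"name": "send_rows", "arguments": {"steps": [[[0,0,1],[0,0,0],40],[[0,0,0],[0,0,0],40],[[0,0,0],[0,0,0],40]]}}

```text
t: 63.32
ee_pos: [0.4934, -0.3656, 0.0257]
eef_rot: [179.9, 0.1, 94.4]
contact_force: [-0.4, 1.7, 13.3]
finger_gap: 0.68
grip_force: 40.6
```

>>> {"name": "send_rows", "arguments": {"steps": [[[0,0,1],[0,0,0],40],[[0,0,0],[0,0,0],40],[[0,0,0],[0,0,0],40]]}}

```text
t: 63.7
ee_pos: [0.4939, -0.3658, 0.0255]
eef_rot: [179.8, 0.2, 94.4]
contact_force: [-1.6, 1.3, 18.3]
finger_gap: 0.682
grip_force: 41.1
```

>>> {"name": "send_rows", "arguments": {"steps": [[[0,0,-2.5],[0,0,0],40],[[0,0,0],[0,0,0],64],[[0,0,0],[0,0,0],68],[[0,0,0],[0,0,0],72],[[0,0,-15],[0,0,0],74],[[0,0,-45],[0,0,0],74],[[0,0,-50],[0,0,0],74],[[0,0,-45],[0,0,0],40]]}}

```text
t: 64.7
ee_pos: [0.4926, -0.365, 0.1838]
eef_rot: [179.9, 0.1, 94.4]
contact_force: [0.1, -0.6, 0.1]
finger_gap: 0.674
grip_force: 0.0
```

```bash
python3 seat.py wrist; python3 go.py .417 -.366 .19 179.7
```

```text
wrist green 5538 fix [ 0.4938 -0.3655  0.0641] free [ 0.4938 -0.3654  0.0644  0.0298] top 0.1604
wrist rim z 0.0385 [0, 0, 0, 0, 2, 0, 8, 109, 260, 110, 10, 0, 0, 0, 0, 0, 0, 0, 0, 0] rect [array([ 495.7, -365.4]), array([58.9, 59.6]), np.float64(0.7)]
wrist plate z 0.0007
ee [ 0.4941 -0.3662  0.1903] yaw 94.4 shift mm [  6.1 -76.9   0.3] turn -85.3
```

>>> {"name": "send_rows", "arguments": {"steps": [[[3,-38,0],[0,0,0],40],[[3,-37,0],[0,0,0],40],[[0,0,0],[0,0,-10.7],40],[[0,0,0],[0,0,-10.7],40],[[0,0,0],[0,0,-10.7],40],[[0,0,0],[0,0,-10.7],40],[[0,0,0],[0,0,-10.7],40],[[0,0,0],[0,0,-10.7],40]]}}

```text
t: 65.75
ee_pos: [0.4174, -0.3648, 0.1815]
eef_rot: [-180.0, 0.0, 158.9]
contact_force: [0.4, -0.2, 0.2]
finger_gap: 0.467
grip_force: 0.0
```

>>> {"name": "send_rows", "arguments": {"steps": [[[0,0,0],[0,0,-10.7],40],[[0,0,0],[0,0,-10.4],40],[[0,0,0],[0,0,0],40]]}}

```text
t: 66.12
ee_pos: [0.4174, -0.3648, 0.1814]
eef_rot: [-180.0, 0.0, 179.6]
contact_force: [0.3, 0.1, 0.7]
finger_gap: 0.468
grip_force: 0.0
```

```bash
python3 go.py .418 -.366 .033 179.7
```

```text
ee [ 0.4174 -0.3648  0.1814] yaw 179.6 shift mm [ -0.6  -1.2 148.4] turn -0.1
```

>>> {"name": "send_rows", "arguments": {"steps": [[[-1,-1,40],[0,0,0],40],[[0,0,40],[0,0,0],40],[[0,0,35],[0,0,0],40],[[0,0,23],[0,0,0],40],[[0,0,10],[0,0,0],40],[[0,0,0],[0,0,0],40]]}}

```text
t: 66.88
ee_pos: [0.4184, -0.3658, 0.0329]
eef_rot: [180.0, -0.0, 179.6]
contact_force: [-0.3, -0.6, -0.1]
finger_gap: 0.469
grip_force: 0.0
```

>>> {"name": "send_rows", "arguments": {"grip_force": 30, "steps": [[[0,0,0],[0,0,0],0],[[0,0,0],[0,0,0],0],[[0,0,0],[0,0,0],0],[[0,0,0],[0,0,0],0],[[-2,0,0],[0,0,0],0],[[-4,0,0],[0,0,0],0],[[-6,0,0],[0,0,0],0],[[-7,0,0],[0,0,0],0]]}}

```text
t: 67.88
ee_pos: [0.4379, -0.3665, 0.0338]
eef_rot: [-179.9, 0.1, 179.7]
contact_force: [-1.8, -2.1, 8.0]
finger_gap: 0.173
grip_force: 30.3
```

>>> {"name": "send_rows", "arguments": {"steps": [[[-7,0,0],[0,0,0],0],[[-7,0,0],[0,0,0],0],[[-7,0,0],[0,0,0],0],[[-7,0,0],[0,0,0],0],[[-7,0,0],[0,0,0],0],[[-7,0,0],[0,0,0],0],[[-7,0,0],[0,0,0],0],[[-7,0,0],[0,0,0],0]]}}

```text
t: 68.88
ee_pos: [0.494, -0.3662, 0.0339]
eef_rot: [-180.0, 0.1, 179.7]
contact_force: [-1.5, 2.0, 8.7]
finger_gap: 0.174
grip_force: 30.4
```

>>> {"name": "send_rows", "arguments": {"steps": [[[-7,0,0],[0,0,0],0],[[-7,0,0],[0,0,0],0],[[-6,0,0],[0,0,0],0],[[-6,0,0],[0,0,0],0],[[-5,0,0],[0,0,0],0],[[-4,0,0],[0,0,0],0],[[-3,0,0],[0,0,0],0],[[0,0,0],[0,0,0],0]]}}

```text
t: 69.88
ee_pos: [0.5322, -0.366, 0.0339]
eef_rot: [-180.0, 0.1, 179.7]
contact_force: [1.4, 3.9, 7.8]
finger_gap: 0.175
grip_force: 30.4
```

>>> {"name": "send_rows", "arguments": {"steps": [[[-3,0,0],[0,0,0],0],[[-2,0,0],[0,0,0],0],[[0,0,0],[0,0,0],0]]}}

```text
t: 70.25
ee_pos: [0.5354, -0.3659, 0.0338]
eef_rot: [179.9, -0.1, 179.7]
contact_force: [-14.2, 5.4, 15.5]
finger_gap: 0.175
grip_force: 31.2
```

>>> {"name": "send_rows", "arguments": {"steps": [[[0.5,0,0],[0,0,0],25],[[0,0,0],[0,0,0],40],[[0,0,0],[0,0,0],40],[[0,0,-25],[0,0,0],40],[[10,0,-35],[0,0,0],40],[[20,0,-40],[0,0,0],40],[[10,0,-50],[0,0,0],20],[[0,0,-50],[0,0,0],0]]}}

```text
t: 71.25
ee_pos: [0.4952, -0.3662, 0.2344]
eef_rot: [180.0, -0.0, 179.7]
contact_force: [0.4, 0.4, -0.9]
finger_gap: 0.046
grip_force: 0.0
```

>>> {"name": "send_rows", "arguments": {"steps": [[[0,0,-25],[0,0,0],0],[[-30,0,0],[0,0,0],0],[[-40,0,0],[0,0,0],0],[[-44,0,0],[0,0,0],0],[[0,0,15],[0,0,0],0],[[0,0,0],[0,0,0],0]]}}

```text
t: 72.0
ee_pos: [0.6091, -0.3665, 0.2406]
eef_rot: [179.9, -0.2, 179.7]
contact_force: [-0.7, -0.1, -0.4]
finger_gap: 0.002
grip_force: 0.0
```

```bash
cat > knob.py <<'E'
from h import *
s=state(); im,d,c=grab("wrist",f"pics/k_{s['t']:.1f}.png"); X=cloud(d,c); m=cv2.erode(mask(im,"red"),np.ones((3,3)))>0
P=X[m&(abs(X[...,0]-.611)<.03)&(abs(X[...,1]+.366)<.03)&(X[...,2]>.18)]
h,e=np.histogram(P[:,2],30,(.195,.255)); i=h.argmax(); Q=P[abs(P[:,2]-e[i]-.001)<.003]
print("t",s["t"],"ee",s["ee_pos"].round(4),"F",s["contact_force"].round(1),"knob n",len(P),"top z mode",np.median(Q[:,2]).round(5),"n",len(Q))
G=[(a,sphere(p).round(4)) for ce,a,p in blobs(im,X,"green",60)]; print(G)
E
python3 knob.py; python3 go.py .6112 -.366 .2185 179.7
```

```text
t 72.0 ee [ 0.6091 -0.3665  0.2406] F [-0.7 -0.1 -0.4] knob n 4041 top z mode 0.24437 n 3865
[(np.int32(2587), array([ 0.6101, -0.3653,  0.0642]))]
ee [ 0.609  -0.3668  0.2422] yaw 179.7 shift mm [-2.2  0.8 23.7] turn -0.0
```

>>> {"name": "send_rows", "arguments": {"steps": [[[-2,0,10],[0,0,0],0],[[0,0,10],[0,0,0],0],[[0,0,7],[0,0,0],0],[[0,0,7],[0,0,0],0],[[0,0,7],[0,0,0],0],[[0,0,6],[0,0,0],0],[[0,0,5],[0,0,0],0],[[0,0,0],[0,0,0],0]]}}

```text
t: 73.05
ee_pos: [0.6118, -0.3669, 0.1904]
eef_rot: [180.0, -0.0, 179.7]
contact_force: [-1.7, 0.0, 2.8]
finger_gap: -0.002
grip_force: 1.7
```

>>> {"name": "send_rows", "arguments": {"steps": [[[0,0,3],[0,0,0],0],[[0,0,2],[0,0,0],0],[[0,0,1],[0,0,0],0],[[0,0,0],[0,0,0],0],[[0,0,0],[0,0,0],0]]}}

```text
t: 73.68
ee_pos: [0.612, -0.3669, 0.1856]
eef_rot: [-180.0, 0.1, 179.7]
contact_force: [-3.7, 0.5, 7.7]
finger_gap: 0.001
grip_force: 4.3
```

```bash
python3 knob.py
```

```text
t 73.675 ee [ 0.612  -0.3669  0.1856] F [-3.7  0.5  7.7] knob n 3807 top z mode 0.21186 n 3365
[(np.int32(3440), array([ 0.61  , -0.3652,  0.064 ]))]
```

The knob travel measured by the wrist camera is 32.5 mm at light contact, which is in the band. I'll press a bit firmer and hold.

>>> {"name": "send_rows", "arguments": {"steps": [[[0,0,1],[0,0,0],0],[[0,0,1],[0,0,0],0],[[0,0,0.5],[0,0,0],0],[[0,0,0],[0,0,0],0],[[0,0,0],[0,0,0],0],[[0,0,0],[0,0,0],0],[[0,0,0],[0,0,0],0]]}}

```text
t: 74.6
ee_pos: [0.6121, -0.367, 0.1852]
eef_rot: [-179.9, 0.2, 179.7]
contact_force: [-8.7, 3.2, 20.2]
finger_gap: -0.002
grip_force: 10.1
```

```bash
python3 knob.py
```

```text
t 74.6 ee [ 0.6121 -0.367   0.1852] F [-8.7  3.2 20.2] knob n 3816 top z mode 0.21154 n 3354
[(np.int32(3425), array([ 0.61  , -0.3652,  0.0638]))]
```

The reading is 32.8 mm with 20 N held for more than 0.3 s, so the check is good. I'll back off and pull the stage out.

>>> {"name": "send_rows", "arguments": {"steps": [[[0,0,-15],[0,0,0],0],[[0,0,-20],[0,0,0],0],[[0,0,-20],[0,0,0],0],[[15,0,-12],[0,0,0],0],[[50,0,0],[0,0,40],40]]}}

```text
out of range: a turn must lie within [-10.7, 10.7]
```

>>> {"name": "send_rows", "arguments": {"steps": [[[0,0,-15],[0,0,0],0],[[0,0,-20],[0,0,0],0],[[0,0,-20],[0,0,0],0],[[15,0,-12],[0,0,0],0],[[50,0,0],[0,0,0],40],[[50,0,0],[0,0,0],40],[[0,0,0],[0,0,0],40]]}}

```text
t: 75.53
ee_pos: [0.4946, -0.3662, 0.2496]
eef_rot: [180.0, -0.0, 179.6]
contact_force: [0.7, -0.2, 0.6]
finger_gap: 0.462
grip_force: 0.0
```

```bash
python3 go.py .5360 -.366 .0335 179.7; python3 seat.py wrist
```

```text
ee [ 0.4946 -0.3662  0.2496] yaw 179.6 shift mm [-41.4   0.5 216.1] turn -0.1
wrist green 2758 fix [ 0.61   -0.3653  0.064 ] free [ 0.6098 -0.3653  0.0643  0.0298] top 0.1476
wrist rim z 0.0384 [0, 0, 0, 1, 1, 2, 18, 103, 225, 66, 5, 0, 0, 0, 0, 0, 0, 0, 0, 0] rect [array([ 594.8, -365.7]), array([27.9, 59. ]), np.float64(1.3)]
wrist plate z 0.001
```

>>> {"name": "send_rows", "arguments": {"steps": [[[0,0,50],[0,0,0],40],[[-10,0,50],[0,0,0],40],[[-20,0,46],[0,0,0],40],[[-11,0,35],[0,0,0],40],[[0,0,25],[0,0,0],40],[[0,0,10],[0,0,0],40],[[0,0,0],[0,0,0],40]]}}

```text
t: 76.45
ee_pos: [0.5383, -0.3663, 0.033]
eef_rot: [180.0, -0.0, 179.7]
contact_force: [-0.6, 0.8, 0.5]
finger_gap: 0.467
grip_force: 0.0
```

>>> {"name": "send_rows", "arguments": {"grip_force": 30, "steps": [[[0,0,0],[0,0,0],0],[[0,0,0],[0,0,0],0],[[0,0,0],[0,0,0],0],[[0,0,0],[0,0,0],0],[[2,0,0],[0,0,0],0],[[4,0,0],[0,0,0],0],[[6,0,0],[0,0,0],0],[[7,0,0],[0,0,0],0]]}}

```text
t: 77.45
ee_pos: [0.5195, -0.3661, 0.0346]
eef_rot: [-180.0, 0.1, 179.7]
contact_force: [1.5, 3.2, 4.5]
finger_gap: 0.172
grip_force: 29.4
```

>>> {"name": "send_rows", "arguments": {"steps": [[[7,0,0],[0,0,0],0],[[7,0,0],[0,0,0],0],[[7,0,0],[0,0,0],0],[[7,0,0],[0,0,0],0],[[7,0,0],[0,0,0],0],[[7,0,0],[0,0,0],0],[[7,0,0],[0,0,0],0],[[7,0,0],[0,0,0],0]]}}

```text
t: 78.45
ee_pos: [0.4633, -0.3665, 0.0346]
eef_rot: [-179.9, 0.1, 179.7]
contact_force: [1.3, 2.0, 5.2]
finger_gap: 0.175
grip_force: 29.5
```

>>> {"name": "send_rows", "arguments": {"steps": [[[7,0,0],[0,0,0],0],[[7,0,0],[0,0,0],0],[[7,0,0],[0,0,0],0],[[7,0,0],[0,0,0],0],[[6,0,0],[0,0,0],0],[[5,0,0],[0,0,0],0],[[3,0,0],[0,0,0],0],[[0,0,0],[0,0,0],0]]}}

```text
t: 79.45
ee_pos: [0.421, -0.3667, 0.0346]
eef_rot: [-179.9, 0.1, 179.7]
contact_force: [-1.9, -0.3, 5.9]
finger_gap: 0.175
grip_force: 29.7
```

>>> {"name": "send_rows", "arguments": {"steps": [[[2,0,0],[0,0,0],0],[[1,0,0],[0,0,0],0],[[0,0,0],[0,0,0],0]]}}

```text
t: 79.82
ee_pos: [0.4185, -0.3667, 0.0346]
eef_rot: [-179.9, 0.1, 179.7]
contact_force: [1.8, -1.0, 6.9]
finger_gap: 0.175
grip_force: 29.6
```

>>> {"name": "send_rows", "arguments": {"steps": [[[-0.5,0,0],[0,0,0],30],[[0,0,0],[0,0,0],40],[[0,0,0],[0,0,0],40],[[0,0,-30],[0,0,0],40],[[0,0,-40],[0,0,0],40],[[0,0,-40],[0,0,0],40],[[0,0,-40],[0,0,0],70],[[0,0,0],[0,0,10.68],75]]}}

```text
t: 80.82
ee_pos: [0.4191, -0.3666, 0.1864]
eef_rot: [-179.8, 0.2, 168.8]
contact_force: [-0.1, 0.1, -1.4]
finger_gap: 0.869
grip_force: 0.0
```

>>> {"name": "send_rows", "arguments": {"steps": [[[0,0,0],[0,0,10.68],75],[[0,0,0],[0,0,10.68],75],[[0,0,0],[0,0,10.68],75],[[0,0,0],[0,0,10.68],75],[[0,0,0],[0,0,10.68],75],[[0,0,0],[0,0,10.68],75],[[0,0,0],[0,0,10.68],75],[[0,38,0],[0,0,0],75]]}}

```text
t: 81.82
ee_pos: [0.4556, -0.3635, 0.1836]
eef_rot: [-180.0, 0.0, 94.0]
contact_force: [0.3, -0.6, -0.1]
finger_gap: 0.877
grip_force: 0.0
```

>>> {"name": "send_rows", "arguments": {"steps": [[[-4,37,0],[0,0,0],75],[[0,0,0],[0,0,0],75],[[0,0,0],[0,0,0],75]]}}

```text
t: 82.2
ee_pos: [0.493, -0.3641, 0.1828]
eef_rot: [-180.0, -0.0, 94.3]
contact_force: [-0.2, -0.4, 0.1]
finger_gap: 0.876
grip_force: 0.0
```

```bash
python3 seat.py wrist; python3 gauge.py wrist | grep -E "pin|knob";  python3 go.py .4935 -.366 .0245 94.4
```

```text
wrist green 5584 fix [ 0.4898 -0.3655  0.0641] free [ 0.4898 -0.3654  0.0645  0.0297] top 0.1574
wrist rim z 0.0385 [0, 0, 0, 0, 0, 0, 8, 113, 203, 101, 9, 0, 0, 0, 0, 0, 0, 0, 0, 0] rect [array([ 492.2, -366. ]), array([58.8, 60.6]), np.float64(0.2)]
wrist plate z 0.0006
wrist pin 1855 [ 0.465  -0.3621  0.0775] [ 0.4104 -0.391   0.05  ] [ 0.5187 -0.3356  0.0882]
wrist knob [array([ 594.6, -366.6]), array([ 7.4, 26.1]), np.float64(5.9)] ztop 0.2442
ee [ 0.4928 -0.3643  0.1833] yaw 94.2 shift mm [ -1.7   0.6 158.8] turn -0.2
```

>>> {"name": "send_rows", "arguments": {"steps": [[[-1,-3,40],[0,0,0],75],[[0,0,40],[0,0,0],75],[[0,0,40],[0,0,0],75],[[0,0,28],[0,0,0],75],[[0,0,11],[0,0,0],75],[[0,0,0],[0,0,0],75]]}}

```text
t: 83.05
ee_pos: [0.4903, -0.3656, 0.0245]
eef_rot: [-180.0, -0.0, 94.2]
contact_force: [0.1, -0.8, 0.7]
finger_gap: 0.88
grip_force: 0.0
```

>>> {"name": "send_rows", "arguments": {"grip_force": 35, "steps": [[[0,0,0],[0,0,0],40],[[0,0,0],[0,0,0],40],[[0,0,0],[0,0,0],40],[[0,0,0],[0,0,0],40],[[0,0,-30],[0,0,0],40],[[0,0,-50],[0,0,0],40],[[0,0,-50],[0,0,0],40],[[0,0,0],[0,0,0],40]]}}

```text
t: 84.05
ee_pos: [0.4919, -0.3664, 0.1589]
eef_rot: [179.7, 0.3, 94.3]
contact_force: [-0.6, -0.3, -2.2]
finger_gap: 0.679
grip_force: 39.4
```

>>> {"name": "send_rows", "arguments": {"steps": [[[40,0,0],[0,0,0],40],[[45,5,0],[0,0,0],40],[[45,5,0],[0,0,5],40],[[0,0,0],[0,0,10.5],40],[[0,0,0],[0,0,10.5],40],[[0,0,0],[0,0,10.5],40],[[0,0,0],[0,0,10.5],40],[[0,0,0],[0,0,10.5],40]]}}

```text
t: 85.05
ee_pos: [0.4904, -0.2347, 0.1531]
eef_rot: [-179.9, 0.0, 36.4]
contact_force: [-1.0, 0.5, -1.8]
finger_gap: 0.681
grip_force: 39.2
```

>>> {"name": "send_rows", "arguments": {"steps": [[[0,0,0],[0,0,10.5],40],[[0,0,0],[0,0,10.5],40],[[0,0,0],[0,0,9.5],40],[[0,0,0],[0,0,0],40]]}}

```text
t: 85.55
ee_pos: [0.4905, -0.2348, 0.1533]
eef_rot: [-180.0, 0.1, 6.3]
contact_force: [-0.1, 0.0, -1.9]
finger_gap: 0.683
grip_force: 39.2
```

```bash
python3 tray.py scene; python3 go.py .6393 -.131 .085 6.6
```

```text
scene tray 534.5 -140.6 size 287 83 yaw 6.6 n 2078
  pocket -105 [ 0.4302 -0.1526]
  pocket -35 [ 0.4998 -0.1446]
  pocket 35 [ 0.5693 -0.1366]
  pocket 105 [ 0.6389 -0.1286]
   green 147 [ 0.4901 -0.2351  0.1894]
ee [ 0.4906 -0.2348  0.1535] yaw 6.5 shift mm [159.5 -86.4  68.5] turn -0.1
```

>>> {"name": "send_rows", "arguments": {"steps": [[[40,-22,0],[0,0,0],40],[[40,-22,0],[0,0,0],40],[[40,-21,0],[0,0,0],40],[[40,-21,0],[0,0,0],40],[[0,0,40],[0,0,0],40],[[0,0,50],[0,0,0],40],[[0,0,45],[0,0,0],40],[[0,0,14],[0,0,0],40]]}}

```text
t: 86.6
ee_pos: [0.6389, -0.1317, 0.002]
eef_rot: [-179.9, 0.3, 6.4]
contact_force: [-0.8, -0.0, -2.1]
finger_gap: 0.684
grip_force: 39.1
```

>>> {"name": "send_rows", "arguments": {"steps": [[[0,0,3],[0,0,0],40],[[0,0,0],[0,0,0],40]]}}

```text
t: 86.85
ee_pos: [0.6415, -0.1324, 0.004]
eef_rot: [179.9, -0.1, 6.3]
contact_force: [0.2, -0.2, -2.0]
finger_gap: 0.683
grip_force: 39.1
```

>>> {"name": "send_rows", "arguments": {"steps": [[[-1.5,-1,3],[0,0,0],40],[[0,0,0],[0,0,0],40],[[0,0,0],[0,0,0],40]]}}

```text
t: 87.22
ee_pos: [0.6391, -0.1313, -0.0004]
eef_rot: [180.0, -0.0, 6.3]
contact_force: [-1.0, 0.5, -2.7]
finger_gap: 0.676
grip_force: 39.1
```

>>> {"name": "send_rows", "arguments": {"steps": [[[0,0,0],[0,0,0],66],[[0,0,0],[0,0,0],72],[[0,0,0],[0,0,0],78],[[0,0,-15],[0,0,0],80],[[0,0,-40],[0,0,0],80],[[0,0,-50],[0,0,0],85],[[0,0,-50],[0,0,0],85],[[0,0,-20],[0,0,0],85]]}}

```text
t: 88.22
ee_pos: [0.6398, -0.1315, 0.1792]
eef_rot: [179.9, -0.3, 6.3]
contact_force: [0.2, -0.1, -0.1]
finger_gap: 0.991
grip_force: 0.0
```

```bash
python3 tray.py wrist; python3 balls.py side; python3 go.py .5605 .047 .18 94.4
```

```text
wrist tray 534.9 -142.6 size 285 76 yaw 6.4 n 20814
  pocket -105 [ 0.4305 -0.1543]
  pocket -35 [ 0.5001 -0.1465]
  pocket 35 [ 0.5697 -0.1387]
  pocket 105 [ 0.6392 -0.1309]
   green 4750 [ 0.6407 -0.1311  0.0341]
side tcp feeder [ 0.084 -0.41 ] t 88.325
brown [305. 223.] 810 world [0.5455 0.085  0.084 ] feeder [ 0.006 -0.187] raw [ 0.003 -0.188]
ee [ 0.6399 -0.1315  0.1781] yaw 6.3 shift mm [ -59.5 -186.1   -1.9] turn -88.1
```

Green is in the far pocket. Next, the first brown at the rail end.

>>> {"name": "send_rows", "arguments": {"steps": [[[-15,-47,0],[0,0,0],85],[[-15,-47,0],[0,0,0],85],[[-15,-46,0],[0,0,0],85],[[-15,-46,0],[0,0,0],85],[[0,0,0],[0,0,-10.7],85],[[0,0,0],[0,0,-10.7],85],[[0,0,0],[0,0,-10.7],85],[[0,0,0],[0,0,-10.7],85]]}}

```text
t: 89.32
ee_pos: [0.5586, 0.0471, 0.1733]
eef_rot: [-179.9, 0.1, 49.4]
contact_force: [-0.1, 0.3, 0.1]
finger_gap: 0.996
grip_force: 0.0
```

>>> {"name": "send_rows", "arguments": {"steps": [[[0,0,0],[0,0,-10.7],85],[[0,0,0],[0,0,-10.7],85],[[0,0,0],[0,0,-10.7],85],[[0,0,0],[0,0,-10.7],85],[[0,0,0],[0,0,-2.5],85],[[0,0,0],[0,0,0],85]]}}

```text
t: 90.08
ee_pos: [0.5586, 0.0471, 0.1735]
eef_rot: [-179.9, -0.0, 94.3]
contact_force: [0.1, 0.1, -0.5]
finger_gap: 0.997
grip_force: 0.0
```

```bash
python3 balls.py wrist | grep -E "wrist|\] [0-9]{3,} w"; python3 go.py .561 .0465 .012 94.4
```

```text
wrist tcp feeder [ 0.016 -0.226] t 90.125
brown [282. 145.] 323 world [0.5567 0.1072 0.0608] feeder [ 0.019 -0.166] raw [ 0.001 -0.174]
brown [331. 201.] 1608 world [0.5576 0.0515 0.0573] feeder [ 0.016 -0.221] raw [ 0.031 -0.21 ]
brown [286. 205.] 198 world [0.5615 0.0471 0.0548] feeder [ 0.019 -0.226] raw [ 0.002 -0.212]
brown [282. 240.] 118 world [0.5588 0.042  0.05  ] feeder [ 0.016 -0.231] raw [-0.001 -0.238]
ee [0.5587 0.0471 0.1736] yaw 94.3 shift mm [ -0.7   2.2 161.6] turn -0.1
```

>>> {"name": "send_rows", "arguments": {"steps": [[[-0.5,2,40],[0,0,0],85],[[0,0,40],[0,0,0],85],[[0,0,40],[0,0,0],85],[[0,0,29],[0,0,0],85],[[0,0,13],[0,0,0],85],[[0,0,0],[0,0,0],85]]}}

```text
t: 90.88
ee_pos: [0.5609, 0.0467, 0.0119]
eef_rot: [-179.9, -0.0, 94.3]
contact_force: [-0.1, -0.7, 0.1]
finger_gap: 0.993
grip_force: 0.0
```

>>> {"name": "send_rows", "arguments": {"grip_force": 35, "steps": [[[0,0,0],[0,0,0],40],[[0,0,0],[0,0,0],40],[[0,0,0],[0,0,0],40],[[0,0,0],[0,0,0],40],[[0,0,0],[0,0,0],40],[[0,0,-15],[0,0,0],40],[[0,0,-40],[0,0,0],40],[[0,0,-50],[0,0,0],40]]}}

```text
t: 91.88
ee_pos: [0.5607, 0.0467, 0.1187]
eef_rot: [-180.0, -0.0, 94.4]
contact_force: [1.2, -0.2, -3.0]
finger_gap: 0.681
grip_force: 39.0
```

>>> {"name": "send_rows", "arguments": {"steps": [[[0,0,-20],[0,0,10.7],40],[[0,0,0],[0,0,10.7],40],[[0,0,0],[0,0,10.7],40],[[0,0,0],[0,0,10.7],40],[[0,0,0],[0,0,10.7],40],[[0,0,0],[0,0,10.7],40],[[0,0,0],[0,0,10.7],40],[[0,0,0],[0,0,10.7],40]]}}

```text
t: 92.88
ee_pos: [0.5612, 0.0468, 0.1382]
eef_rot: [180.0, -0.1, 8.4]
contact_force: [0.0, 0.1, -2.1]
finger_gap: 0.681
grip_force: 39.1
```

>>> {"name": "send_rows", "arguments": {"steps": [[[0,0,0],[0,0,2.3],40],[[-3,46,0],[0,0,0],40],[[-3,46,0],[0,0,0],40],[[-3,46,0],[0,0,0],40],[[-3,46,0],[0,0,0],40],[[0,0,0],[0,0,0],40],[[0,0,0],[0,0,0],40]]}}

```text
t: 93.75
ee_pos: [0.5698, -0.1371, 0.1377]
eef_rot: [-180.0, -0.0, 6.4]
contact_force: [-0.7, -0.2, -2.0]
finger_gap: 0.683
grip_force: 39.2
```

```bash
python3 tray.py wrist scene; python3 go.py .5697 -.1387 -.004 6.4
```

```text
wrist tray 601.0 -135.2 size 150 76 yaw 6.4 n 15280
  pocket -105 [ 0.4967 -0.1468]
  pocket -35 [ 0.5662 -0.1391]
  pocket 35 [ 0.6358 -0.1313]
  pocket 105 [ 0.7054 -0.1235]
   green 7643 [ 0.6407 -0.1311  0.0341]
   brown 408 [ 0.571  -0.1369  0.1799]
   brown 1292 [ 0.571  -0.1371  0.1797]
   brown 117 [ 0.5708 -0.1375  0.1815]
   brown 179 [ 0.5697 -0.1366  0.1804]
   brown 467 [ 0.5708 -0.1364  0.1801]
   brown 105 [ 0.571  -0.1375  0.1801]
   brown 117 [ 0.5719 -0.1371  0.1796]
scene tray 534.2 -142.4 size 288 85 yaw 7.0 n 1767
  pocket -105 [ 0.43   -0.1552]
  pocket -35 [ 0.4995 -0.1467]
  pocket 35 [ 0.569  -0.1381]
  pocket 105 [ 0.6385 -0.1296]
   green 245 [ 0.6394 -0.1317  0.0316]
   brown 119 [ 0.5668 -0.1348  0.1792]
ee [ 0.5699 -0.1365  0.1376] yaw 6.5 shift mm [ -0.5   2.2 141.6] turn 0.1
```

>>> {"name": "send_rows", "arguments": {"steps": [[[-1,2,40],[0,0,0],40],[[0,0,50],[0,0,0],40],[[0,0,35],[0,0,0],40],[[0,0,13],[0,0,0],40],[[0,0,3],[0,0,0],40],[[0,0,0],[0,0,0],40],[[0,0,0],[0,0,0],40]]}}

```text
t: 94.72
ee_pos: [0.5697, -0.1397, -0.0025]
eef_rot: [180.0, -0.1, 6.5]
contact_force: [-0.2, -0.2, -2.7]
finger_gap: 0.681
grip_force: 39.1
```

>>> {"name": "send_rows", "arguments": {"steps": [[[0,0,0],[0,0,0],66],[[0,0,0],[0,0,0],72],[[0,0,0],[0,0,0],78],[[0,0,-15],[0,0,0],80],[[0,0,-40],[0,0,0],80],[[0,0,-50],[0,0,0],85],[[0,0,-50],[0,0,0],85],[[0,0,-25],[0,0,0],85]]}}

```text
t: 95.72
ee_pos: [0.5697, -0.1397, 0.1805]
eef_rot: [179.9, -0.2, 6.5]
contact_force: [0.1, -0.8, -0.3]
finger_gap: 0.996
grip_force: 0.0
```

```bash
python3 tray.py wrist;  python3 go.py .561 .0465 .175 94.4
```

```text
wrist tray 527.9 -143.4 size 296 77 yaw 6.7 n 19763
  pocket -105 [ 0.4236 -0.1556]
  pocket -35 [ 0.4931 -0.1475]
  pocket 35 [ 0.5627 -0.1394]
  pocket 105 [ 0.6322 -0.1313]
   green 5668 [ 0.6407 -0.1312  0.0341]
   brown 3194 [ 0.571  -0.1395  0.0342]
ee [ 0.5704 -0.1399  0.1829] yaw 6.5 shift mm [  11.6 -186.3    7.9] turn -87.9
```

Brown 1 is placed. Now the second brown, with the same motions.

>>> {"name": "send_rows", "arguments": {"steps": [[[3,-47,0],[0,0,0],85],[[3,-47,2],[0,0,0],85],[[3,-46,3],[0,0,0],85],[[3,-46,3],[0,0,0],85],[[0,0,0],[0,0,-10.7],85],[[0,0,0],[0,0,-10.7],85],[[0,0,0],[0,0,-10.7],85],[[0,0,0],[0,0,-10.7],85]]}}

```text
t: 96.78
ee_pos: [0.56, 0.0466, 0.1688]
eef_rot: [180.0, -0.0, 49.6]
contact_force: [0.8, -0.3, 0.5]
finger_gap: 0.999
grip_force: 0.0
```

>>> {"name": "send_rows", "arguments": {"steps": [[[0,0,0],[0,0,-10.7],85],[[0,0,0],[0,0,-10.7],85],[[0,0,0],[0,0,-10.7],85],[[0,0,0],[0,0,-10.7],85],[[0,0,0],[0,0,-2.3],85],[[0,0,0],[0,0,0],85]]}}

```text
t: 97.52
ee_pos: [0.56, 0.0466, 0.1687]
eef_rot: [180.0, -0.0, 94.3]
contact_force: [-0.0, 0.3, -0.1]
finger_gap: 0.994
grip_force: 0.0
```

```bash
python3 balls.py wrist | grep -E "wrist|\] [0-9]{3,} w"; python3 go.py .561 .0465 .012 94.4
```

```text
wrist tcp feeder [ 0.018 -0.226] t 97.575
brown [270. 136.] 211 world [0.557  0.1065 0.0609] feeder [ 0.019 -0.166] raw [-0.004 -0.169]
brown [331. 205.] 1561 world [0.5543 0.0595 0.0636] feeder [ 0.013 -0.213] raw [ 0.032 -0.212]
brown [302. 166.] 119 world [0.5563 0.1074 0.0613] feeder [ 0.019 -0.165] raw [ 0.014 -0.185]
brown [291. 196.] 216 world [0.5619 0.0474 0.0548] feeder [ 0.02  -0.226] raw [ 0.007 -0.206]
ee [0.56   0.0466 0.1686] yaw 94.3 shift mm [ -0.2   1.  156.6] turn -0.1
```

>>> {"name": "send_rows", "arguments": {"steps": [[[0,1,40],[0,0,0],85],[[0,0,40],[0,0,0],85],[[0,0,37],[0,0,0],85],[[0,0,28],[0,0,0],85],[[0,0,12],[0,0,0],85],[[0,0,0],[0,0,0],85]]}}

```text
t: 98.32
ee_pos: [0.561, 0.0467, 0.0112]
eef_rot: [-180.0, -0.0, 94.3]
contact_force: [-0.5, 0.0, -0.1]
finger_gap: 0.994
grip_force: 0.0
```

>>> {"name": "send_rows", "arguments": {"grip_force": 35, "steps": [[[0,0,0],[0,0,0],40],[[0,0,0],[0,0,0],40],[[0,0,0],[0,0,0],40],[[0,0,0],[0,0,0],40],[[0,0,0],[0,0,0],40],[[0,0,-15],[0,0,0],40],[[0,0,-40],[0,0,0],40],[[0,0,-50],[0,0,0],40]]}}

```text
t: 99.32
ee_pos: [0.5607, 0.0467, 0.1177]
eef_rot: [-179.9, -0.0, 94.3]
contact_force: [1.2, 0.1, -2.4]
finger_gap: 0.681
grip_force: 38.8
```

>>> {"name": "send_rows", "arguments": {"steps": [[[0,0,-20],[0,0,10.7],40],[[0,0,0],[0,0,10.7],40],[[0,0,0],[0,0,10.7],40],[[0,0,0],[0,0,10.7],40],[[0,0,0],[0,0,10.7],40],[[0,0,0],[0,0,10.7],40],[[0,0,0],[0,0,10.7],40],[[0,0,0],[0,0,10.7],40]]}}

```text
t: 100.32
ee_pos: [0.5611, 0.0467, 0.1372]
eef_rot: [180.0, -0.1, 8.4]
contact_force: [-0.3, -0.5, -3.1]
finger_gap: 0.682
grip_force: 38.9
```

>>> {"name": "send_rows", "arguments": {"steps": [[[0,0,0],[0,0,2.3],40],[[-20,46,0],[0,0,0],40],[[-21,46,0],[0,0,0],40],[[-21,47,0],[0,0,0],40],[[-21,47,0],[0,0,0],40],[[0,0,0],[0,0,0],40],[[0,0,0],[0,0,0],40]]}}

```text
t: 101.2
ee_pos: [0.4996, -0.1474, 0.1369]
eef_rot: [180.0, -0.0, 6.4]
contact_force: [0.0, 0.7, -2.3]
finger_gap: 0.68
grip_force: 39.0
```

```bash
python3 tray.py wrist scene | grep -vE "wrist tray|pocket .105"; python3 go.py .5001 -.1465 -.004 6.4
```

```text
pocket -35 [ 0.5121 -0.1452]
  pocket 35 [ 0.5816 -0.1373]
  pocket 105 [ 0.6512 -0.1295]
   green 3031 [ 0.641  -0.1311  0.0344]
   brown 1079 [ 0.5718 -0.1398  0.0346]
   brown 122 [ 0.5598 -0.15    0.1873]
   brown 249 [ 0.501 -0.147  0.18 ]
   brown 178 [ 0.5019 -0.1496  0.1799]
   brown 131 [ 0.5009 -0.147   0.18  ]
   brown 1244 [ 0.5012 -0.1475  0.1798]
   brown 121 [ 0.5008 -0.147   0.1805]
   brown 122 [ 0.5004 -0.1446  0.1809]
   brown 337 [ 0.5017 -0.1465  0.18  ]
scene tray 534.3 -141.0 size 288 83 yaw 7.1 n 1461
  pocket -35 [ 0.4996 -0.1453]
  pocket 35 [ 0.5691 -0.1366]
  pocket 105 [ 0.6385 -0.128 ]
   green 255 [ 0.6519 -0.1092  0.0725]
   brown 103 [ 0.5311 -0.1325  0.2193]
   brown 207 [ 0.5698 -0.141   0.0324]
ee [ 0.4998 -0.1467  0.1365] yaw 6.5 shift mm [ 3.000e-01 -1.000e-01  1.405e+02] turn 0.1
```

>>> {"name": "send_rows", "arguments": {"steps": [[[-0.5,-0.5,40],[0,0,0],40],[[0,0,50],[0,0,0],40],[[0,0,35],[0,0,0],40],[[0,0,12],[0,0,0],40],[[0,0,3],[0,0,0],40],[[0,0,0],[0,0,0],40],[[0,0,0],[0,0,0],40]]}}

```text
t: 102.18
ee_pos: [0.4996, -0.1472, -0.0027]
eef_rot: [180.0, -0.1, 6.5]
contact_force: [-0.1, -0.4, -2.8]
finger_gap: 0.685
grip_force: 39.0
```

>>> {"name": "send_rows", "arguments": {"steps": [[[0,0,0],[0,0,0],66],[[0,0,0],[0,0,0],72],[[0,0,0],[0,0,0],78],[[0,0,-15],[0,0,0],80],[[0,0,-40],[0,0,0],80],[[0,0,-50],[0,0,0],85],[[0,0,-50],[0,0,0],85],[[0,0,-20],[0,0,0],85]]}}

```text
t: 103.18
ee_pos: [0.4997, -0.1473, 0.1754]
eef_rot: [179.9, -0.3, 6.5]
contact_force: [-0.3, 0.3, 0.3]
finger_gap: 0.997
grip_force: 0.0
```

```bash
python3 tray.py wrist;  python3 go.py .561 .0465 .17 94.4
```

```text
wrist tray 519.9 -144.3 size 253 76 yaw 6.4 n 17437
  pocket -105 [ 0.4155 -0.156 ]
  pocket -35 [ 0.4851 -0.1482]
  pocket 35 [ 0.5547 -0.1404]
  pocket 105 [ 0.6242 -0.1326]
   green 3491 [ 0.641  -0.1311  0.0343]
   brown 898 [ 0.5716 -0.1398  0.0345]
   brown 3332 [ 0.5009 -0.147   0.0341]
ee [ 0.5002 -0.1474  0.1767] yaw 6.5 shift mm [  82.2 -185.9    6.7] turn -87.9
```

Now the last brown.

>>> {"name": "send_rows", "arguments": {"steps": [[[20,-47,0],[0,0,0],85],[[20,-47,2],[0,0,0],85],[[21,-46,2],[0,0,0],85],[[21,-46,3],[0,0,0],85],[[0,0,0],[0,0,-10.7],85],[[0,0,0],[0,0,-10.7],85],[[0,0,0],[0,0,-10.7],85],[[0,0,0],[0,0,-10.7],85]]}}

```text
t: 104.22
ee_pos: [0.5593, 0.0471, 0.1642]
eef_rot: [-180.0, 0.0, 49.6]
contact_force: [-0.3, 0.1, 0.3]
finger_gap: 0.996
grip_force: 0.0
```

>>> {"name": "send_rows", "arguments": {"steps": [[[0,0,0],[0,0,-10.7],85],[[0,0,0],[0,0,-10.7],85],[[0,0,0],[0,0,-10.7],85],[[0,0,0],[0,0,-10.7],85],[[0,0,0],[0,0,-2.3],85],[[0,0,0],[0,0,0],85]]}}

```text
t: 104.98
ee_pos: [0.5593, 0.047, 0.1642]
eef_rot: [-180.0, -0.0, 94.3]
contact_force: [0.7, 0.4, -0.4]
finger_gap: 0.994
grip_force: 0.0
```

```bash
python3 balls.py wrist | grep -E "wrist|\] [0-9]{3,} w"; python3 go.py .561 .0465 .012 94.4
```

```text
wrist tcp feeder [ 0.017 -0.226] t 105.025
brown [308. 195.] 427 world [0.5611 0.0468 0.0547] feeder [ 0.019 -0.226] raw [ 0.017 -0.204]
brown [334. 220.] 1105 world [0.5609 0.047  0.0543] feeder [ 0.019 -0.226] raw [ 0.034 -0.22 ]
brown [277. 206.] 106 world [0.5613 0.0467 0.055 ] feeder [ 0.019 -0.226] raw [-0.002 -0.211]
brown [278. 221.] 109 world [0.5614 0.0478 0.0547] feeder [ 0.019 -0.225] raw [-0.002 -0.221]
ee [0.5594 0.047  0.1642] yaw 94.3 shift mm [ -0.6   1.6 152.2] turn -0.1
```

>>> {"name": "send_rows", "arguments": {"steps": [[[0,1.5,40],[0,0,0],85],[[0,0,40],[0,0,0],85],[[0,0,35],[0,0,0],85],[[0,0,26],[0,0,0],85],[[0,0,11],[0,0,0],85],[[0,0,0],[0,0,0],85]]}}

```text
t: 105.78
ee_pos: [0.5609, 0.0471, 0.0122]
eef_rot: [-180.0, -0.0, 94.3]
contact_force: [-1.0, 0.4, -0.4]
finger_gap: 0.997
grip_force: 0.0
```

>>> {"name": "send_rows", "arguments": {"grip_force": 35, "steps": [[[0,0,0],[0,0,0],40],[[0,0,0],[0,0,0],40],[[0,0,0],[0,0,0],40],[[0,0,0],[0,0,0],40],[[0,0,0],[0,0,0],40],[[0,0,-15],[0,0,0],40],[[0,0,-40],[0,0,0],40],[[0,0,-50],[0,0,0],40]]}}

```text
t: 106.78
ee_pos: [0.5606, 0.0471, 0.1186]
eef_rot: [-179.9, -0.0, 94.4]
contact_force: [0.7, 0.0, -2.2]
finger_gap: 0.68
grip_force: 38.8
```

>>> {"name": "send_rows", "arguments": {"steps": [[[0,0,-20],[0,0,10.7],40],[[0,0,0],[0,0,10.7],40],[[0,0,0],[0,0,10.7],40],[[0,0,0],[0,0,10.7],40],[[0,0,0],[0,0,10.7],40],[[0,0,0],[0,0,10.7],40],[[0,0,0],[0,0,10.7],40],[[0,0,0],[0,0,10.7],40]]}}

```text
t: 107.78
ee_pos: [0.5611, 0.0471, 0.1381]
eef_rot: [180.0, -0.1, 8.4]
contact_force: [-0.3, -0.2, -3.0]
finger_gap: 0.681
grip_force: 38.9
```

>>> {"name": "send_rows", "arguments": {"steps": [[[0,0,0],[0,0,2.3],40],[[-38,46,0],[0,0,0],40],[[-38,46,0],[0,0,0],40],[[-38,46,0],[0,0,0],40],[[-38,46,0],[0,0,0],40],[[0,0,0],[0,0,0],40],[[0,0,0],[0,0,0],40]]}}

```text
t: 108.65
ee_pos: [0.431, -0.1528, 0.1379]
eef_rot: [180.0, -0.1, 6.4]
contact_force: [-0.7, 0.2, -2.5]
finger_gap: 0.682
grip_force: 39.0
```

```bash
python3 tray.py wrist scene | grep -vE "wrist tray"; python3 go.py .4305 -.1543 -.004 6.4
```

```text
pocket -105 [ 0.3763 -0.1615]
  pocket -35 [ 0.4458 -0.1536]
  pocket 35 [ 0.5154 -0.1458]
  pocket 105 [ 0.5849 -0.1379]
   brown 1104 [ 0.5018 -0.1472  0.0346]
   brown 304 [ 0.4318 -0.1532  0.1806]
   brown 299 [ 0.4318 -0.1522  0.1807]
   brown 100 [ 0.4834 -0.1235  0.1816]
   brown 101 [ 0.432  -0.1531  0.1808]
   brown 135 [ 0.4312 -0.1518  0.1819]
   brown 1084 [ 0.4316 -0.1528  0.1802]
   brown 114 [ 0.4321 -0.1522  0.1802]
   brown 120 [ 0.4322 -0.153   0.1801]
   brown 862 [ 0.4318 -0.1522  0.1802]
scene tray 534.8 -140.9 size 287 80 yaw 6.8 n 1181
  pocket -105 [ 0.4305 -0.1533]
  pocket -35 [ 0.5   -0.145]
  pocket 35 [ 0.5695 -0.1368]
  pocket 105 [ 0.639  -0.1285]
   green 255 [ 0.6404 -0.1314  0.0314]
   brown 104 [ 0.4293 -0.1518  0.1779]
   brown 215 [ 0.4992 -0.1481  0.0326]
   brown 222 [ 0.5709 -0.1399  0.0314]
ee [ 0.4312 -0.152   0.1375] yaw 6.5 shift mm [ -1.    2.2 141.5] turn 0.1
```

>>> {"name": "send_rows", "arguments": {"steps": [[[-1,1.5,40],[0,0,0],40],[[0,0,50],[0,0,0],40],[[0,0,36],[0,0,0],40],[[0,0,12],[0,0,0],40],[[0,0,3],[0,0,0],40],[[0,0,0],[0,0,0],40],[[0,0,0],[0,0,0],40]]}}

```text
t: 109.62
ee_pos: [0.4305, -0.1546, -0.0028]
eef_rot: [179.9, -0.1, 6.5]
contact_force: [-0.4, -0.3, -3.0]
finger_gap: 0.682
grip_force: 38.9
```

>>> {"name": "send_rows", "arguments": {"steps": [[[0,0,0],[0,0,0],66],[[0,0,0],[0,0,0],72],[[0,0,0],[0,0,0],78],[[0,0,-15],[0,0,0],80],[[0,0,-40],[0,0,0],80],[[0,0,-50],[0,0,0],85],[[0,0,-50],[0,0,0],85],[[0,0,-20],[0,0,0],85]]}}

```text
t: 110.62
ee_pos: [0.4305, -0.1547, 0.1751]
eef_rot: [179.9, -0.2, 6.5]
contact_force: [0.1, 0.7, -0.7]
finger_gap: 0.993
grip_force: 0.0
```

>>> {"name": "send_rows", "arguments": {"steps": [[[0,-40,-10],[0,0,0],85],[[0,-50,0],[0,0,0],85],[[0,-50,0],[0,0,0],85],[[0,-50,0],[0,0,0],85],[[0,0,0],[0,0,0],85],[[0,0,0],[0,0,0],85]]}}

```text
t: 111.38
ee_pos: [0.4085, 0.0342, 0.1818]
eef_rot: [180.0, -0.0, 6.5]
contact_force: [0.4, -1.4, -0.6]
finger_gap: 0.995
grip_force: 0.0
```

```bash
python3 tray.py scene side | grep -v pocket; python3 gauge.py side scene; cp $(ls -t pics/tray_scene*|head -1) pics/final.png; python3 -c "
from rig import state;print(state()['t'],state()['ee_pos'])"
```

```text
scene tray 534.9 -141.9 size 287 83 yaw 6.3 n 918
   green 255 [ 0.6397 -0.132   0.0319]
   brown 205 [ 0.4306 -0.1552  0.0316]
   brown 216 [ 0.5005 -0.1467  0.0317]
   brown 221 [ 0.5836 -0.1175  0.0738]
side tray 537.8 -142.9 size 299 83 yaw 6.2 n 1284
   green 372 [ 0.6379 -0.1302  0.0329]
   brown 346 [ 0.5682 -0.1384  0.0336]
   brown 370 [ 0.4981 -0.1458  0.033 ]
   brown 392 [ 0.4288 -0.1536  0.0336]
side green [100.   9.] 81 [0.2492 0.9837 0.4196]
side green [373. 274.] 371 [ 0.6228 -0.1565  0.0667]
side pin 87 [ 0.414  -0.37    0.0732] [ 0.408  -0.3755  0.0504] [ 0.4225 -0.3567  0.0888]
side knob [array([ 608.9, -366.5]), array([38.6, 36.8]), np.float64(1.7)] ztop 0.2454
scene seat [array([ 496.2, -362.2]), array([58.7, 64. ]), np.float64(3.7)]
scene green [285. 260.] 255 [ 0.6396 -0.1318  0.0318]
scene pin 42 [ 0.4211 -0.3625  0.0711] [ 0.4114 -0.3726  0.0505] [ 0.4277 -0.3544  0.0889]
scene knob [array([ 612.7, -360.5]), array([35.9, 36.5]), np.float64(29.4)] ztop 0.2442
111.575 [0.40856007 0.03360792 0.18129916]
```

View pics/final.png

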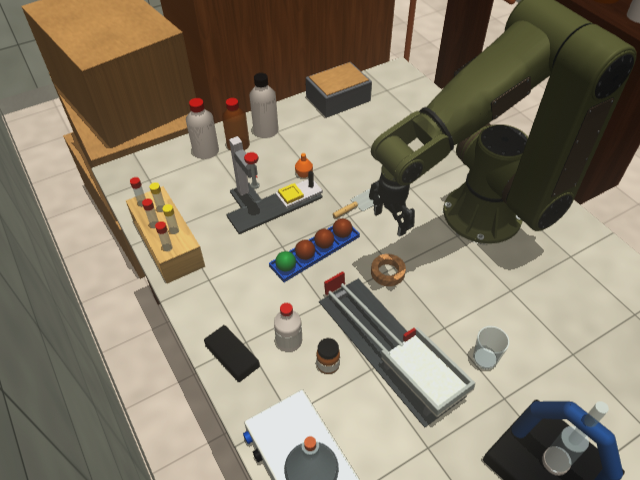

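The final picture shows all four balls in the tray pockets (green at (285,261), browns up to (342,229)). The stage is out (pin at x ≈ 0.417), the gauge is up and the bystanders haven't moved. I'm handing in.

```bash
python3 -c "
from rig import sign_off;print(sign_off())"
```

```text
the job is handed in; nothing more can be done
None
```

The job is handed in: all four balls are in the blue tray, the jam is cleared, the gauge is up and the stage is out; the green ball's check read about 32.8 mm, inside the 32–39 mm band but near its lower edge (about 35.6 mm was expected), and no verdict came back at hand-in.

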